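# Pin and cotter a tackle barrow's drawbar

## Task

The drawbar of the tackle barrow lies in its fork with the hitch pin only part-way in: push the pin fully home until its head sits on the fork, then take the spring cotter (the one with the coil) from the wooden rack, push its straight leg down through the pin's cross hole until the bow snaps over the pin, and let go. The pin may have turned so that the hole leans to one side: find its mouth with the leg and swing it upright. Go gently, by feel, without forcing the pin or the cotter, and leave the other things where they are.

Things in the scene. Friction and masses are not known exactly. Their poses are not given: they have to be found in the camera images.
- fork: Fixed green steel fork: two round-topped cheeks 44 wide, 8 thick, 112 mm high, on a 110 x 125 x 10 mm base plate. Origin: centre of its underside. The pin's axis is level, along the fork's y, 90 mm above the origin. The cheeks span y = -24 to -16 and 16 to 24 mm; between them lies the eye of the drawbar, a dark bar running off along +x to a wooden block.
- pin (a joint): How far the hitch pin has slid in along the fork's +y, m: 0 to 0.035; 0.035 is fully home (underside of the head on the fork's -y cheek, a hard stop). It starts 0 to 0.012. It drags with about 4 N and stays where it is left.
- pin_head (a point): Middle of the outer (-y) face of the pin's head, a steel disc of 36 mm diameter, 10 mm thick; push it along the fork's +y. The pin is a round steel bar of 24 mm diameter; its plain end sticks out 28 mm beyond the +y cheek when home.
- hole (a point): Centre of the pin's cross hole, on its axis (moves with the pin; axes as the fork's); fork y = 38 mm when home, before that inside the fork. 9 mm wide, right through, not bevelled, mouth 12 above the axis. The pin is turned about its axis (not read here), so the hole leans up to 32 deg, its mouth up to 6.5 mm, to fork +x or -x; 4 N sideways at the mouth, e.g. by the leg's tip in it, turns it upright.
- cotter_coil (a point): Centre of the double coil atop the spring cotter (6 mm steel wire), to grip: 24 mm across, 12 mm thick, flat faces across the cotter's y. It stands in the rack coil up: z up, x from the straight leg to the bow. The centre is 9 mm to +x of the leg's axis, 45 above cotter_seat, 78 above the lower ends of leg and bow. The bow may go on either side of the pin.
- cotter_seat (a point): Point on the axis of the straight leg (6 mm, flat end) that lies at the hole's centre when home; the leg ends 33 mm below it. 15 mm to +x runs the bow, which curves round the pin's outside, narrows below it and flares at its end. Above the pin the wire bends in to a shoulder that stops firmly on the pin's top when home.
- bow (a joint): How far the cotter's sprung bow is spread, rad: 0 relaxed (before, and again after the snap); up to about 0.2 while it rides over the pin's widest part. Peak push to snap it over: about 10 to 15 N.
- rack: Fixed wooden block 54 (x) x 150 (y) x 33 mm high, origin at the centre of its underside, with three slots 28 x 8.4 mm, 25 mm deep, at y = -48, 0 and +48 mm; the cotter and two other fastenings stand in them in any order, with their planes along the block's x.
- u_pin_mid (a point): Bystander in the rack: a U-shaped wire pin without coil, 60 mm tall; its middle.
- flat_key_mid (a point): Bystander in the rack: a flat steel key with a round head, 70 mm tall; its middle.
- sinker_a_mid (a point): Bystander: dark pear-shaped fishing weight, 36 mm across, 44 mm tall; its middle.
- sinker_b_mid (a point): Bystander: another such weight; its middle.
- wrench_grip (a point): Bystander: steel wrench lying on the bench; its handle.
- screwdriver_grip (a point): Bystander: screwdriver lying on the bench; its handle.
- oil_jar_mid (a point): Bystander: amber glass jar, 56 mm across, 85 mm tall; its middle.
- tub_rim (a point): Bystander: white bowl, 90 mm across, 60 mm tall; centre of its mouth.
There are look-alikes about, which are no part of the job. What is shaped like the part that bears cotter_coil but red is not meant.

How it is judged:
On the way, in this order (a step that is already met when the one before it is completed fails the run):
1. the hitch pin is pushed fully home (within 1.5 mm) (value of joint pin above 0.0335 m), for 0.2 s.
2. the cotter is lifted out of the rack (distance of cotter_seat from where it was at the start of the episode above 0.06 m), for 0.1 s.
3. the cotter's leg is through the hole and the bow has snapped over the pin (distance between cotter_seat and hole below 0.004 m and value of joint bow below 0.07 rad), for 0.2 s.
At the end, for the whole second after the job is handed in: The pin is within 1.5 mm of fully home; the cotter's leg is through its cross hole with cotter_seat within 4 mm of the hole's centre, its y within 14 degrees of the pin's axis; the bow is relaxed round the pin (below 0.07 rad) and the cotter is let go (all of step 3 and value of joint pin above 0.0335 m and angle between the y axis of cotter_seat and the y axis of fork, either way round below 0.25 rad and contact force between the fingers and cotter below 0.1 N); the robot touches nothing.
It fails at once if the pin's head or end is pushed harder than 35 N (contact force between the arm and pin above 35 N).
It fails at once if the cotter is forced: it bears on the pin or fork with over 55 N, all contacts added up (contact force between cotter and fork above 55 N).
It fails at once if the fork is hit harder than 40 N (contact force between the arm and fork above 40 N).
It fails at once if another thing is moved by more than 30 mm (distance of any of u_pin_mid, flat_key_mid, sinker_a_mid, sinker_b_mid, wrench_grip, screwdriver_grip, oil_jar_mid, tub_rim from where it was at the start of the episode above 0.03 m).
It also fails if it takes over 72 s, if anything falls off the work surface, if the arm or the gripper's body presses on something with over 40 N, if the wrist force passes 120 N, or if a joint passes its speed limit or range.

## Robot

A 7-joint arm with a two-finger parallel gripper is mounted at the origin on the work surface. World frame = base frame: x ahead of the robot, y to its left, z up, the work surface at z = 0. Lengths are in m, angles in rad, forces in N, time in s.
With the tool pointing down it reaches from about 0.4 to 0.85 m from the base axis. Payload 4.5 kg.
Tool frame: the origin (TCP) lies midway between the tips of the shut fingers; the grasp point (between the pads) lies bot.pinch_z behind it (bot.pinch_z is the distance from the TCP to the grasp point, in m); z points along the fingers, y is the direction in which the jaws open and shut (so a half turn about z gives the same grasp; the last joint's range is limited). The gripper opens to 88 mm and grips with 3 to 60 N. Pads are 18 mm wide; open, the fingers measure 123 mm over their backs; the gripper's body (75 mm by 187 mm) begins 45 mm behind the grasp point.
Start: joints at [1.18, 0.689, -0.195, 1.565, 0.157, 0.902, -0.215], TCP at [0.258, -0.569, 0.239] pointing down, gripper open.
Joint ranges: [-3.01, 3.01], [-0.46, 2.08], [-1.47, 1.51], [0.13, 2.56], [-1, 4.14], [0.04, 2.09], [-2.66, 2.66]. Speed limits (rad/s): [2.57, 2.57, 3.14, 3.14, 3.14, 3.14, 3.14].

## Interface

Orientations are given as a 3x3 rotation matrix whose columns are the frame's x, y, z axes.
In Python, from workcell import sensors, cams, bot gives the robot as it stands.
- The arm moves only by the tool jog_arm, never from a script. Its argument "series" is a list of rows, each an object of numbers: "fingers": the closure, from -1 (fully open) to 1 (shut), so that 0 is half open; "tx", "ty", "tz": the shift along the tool's x, y, z in units of 40 mm (1.0 is 40 mm); "rx", "ry", "rz": the turn, a rotation vector about the tool's x, y, z in units of 6 degrees (1.0 is 6 degrees). In form: [{"fingers": .., "tx": .., "ty": .., "tz": .., "rx": .., "ry": .., "rz": ..}, ...]. A call has 1 to 12 rows; each row is the pose to reach, as a shift and turn from the pose commanded when the call began, along the tool's axes at that moment; what a row does not reach only later rows make up. A row lasts 1/12 s, in which the tool goes at most 41.7 mm and 7.16 degrees, less where a joint would pass 70% of its speed; a pose out of reach is approached as far as the arm can. A call with a gripper value outside its range is refused whole. The fingers move at their own pace and stop on an object; "newtons" is the grip in N (left out, the last holds). Time passes only in rows, so rows that repeat a pose let the fingers close. It gives the time, the measured TCP pose, the force and the opening at its end, in the units of the state.
- sensors.read_state(): the state, without advancing time (a new reading comes with each control period).
- cams.snapshot(name): name is "scene" or "top" or "wrist"; returns (picture, depth): 384x512x3 uint8, red, green, blue; 384x512 float32, m along the optical axis (not along the pixel's ray), 0 where there is no reading.
- cams.camera_params(name): a dict with "intrinsics" (3x3 intrinsics, pixels), "k1" (the pictures are not rectified: a ray, as slopes to the right and down, at radius r is drawn at 1 + k1 r^2 times it, then the intrinsics apply), "T" (4x4, takes a point from camera to world coordinates). Camera axes: x right, y up, looking along -z (the intrinsics and any distortion apply to the point x, -y, -z); pixel columns grow to the right and rows downward; lengths in m; the calibration is good to about 2 mm. A picture is of the moment at which its call begins: read the wrist's pose just before it. camera_params takes no time and is no camera call; for the wrist camera it gives the pose at the moment of the call.
- bot.hand_in(): hands the job in, once; it reports no verdict.
The state is a dict: "time_s": time; "joint_positions": joint angles; "qd": joint speeds; "tau": joint torques, N m; "ee_pos": TCP position; "eef_rot": TCP orientation; "force": force on the tool from outside, world axes, zero at the start; "ft_torque": the same for the moment, N m; "finger_gap": finger opening in m.
Only numpy, scipy, OpenCV 4.12 (cv2) and the standard library are available. Lean on these libraries where they do the work, as an engineer would, in place of code of your own. Each camera call takes 0.05 s, during which the arm holds its last target.

## Working session

There is one attempt and no reset: what is moved stays moved. The work goes in short steps, Python scripts to look and compute and a tool call to move; the robot and the scene stay as the last step left them, time stands still between calls to the robot, and variables do not carry over. Pictures are saved under pics/ and viewed, and the job is handed in when it is done.

Besides the shell and the picture viewer there is one more tool, called after "Call:" as name([rows], argument=value, ...), one row to a line, values as JSON. jog_arm: Moves the arm, as the interface text tells. Its arguments: {"type":"object","properties":{"series":{"type":"array"},"newtons":{"type":"number"}},"required":["series"]}

```bash
ls; mkdir -p pics; python3 - <<'E'
from workcell import sensors,cams,bot
import cv2
s=sensors.read_state();print(s, bot.pinch_z)
for n in ["scene","top"]:
    im,d=cams.snapshot(n);cv2.imwrite(f"pics/{n}0.png",im[:,:,::-1]);p=cams.camera_params(n);print(n,p)
    import numpy as np;np.save(f"pics/{n}0d.npy",d)
E
```

```text
pics
{'time_s': 0.0, 'joint_positions': array([ 1.17979611,  0.68999309, -0.19455682,  1.56632614,  0.15729977,
        0.90251569, -0.21512991]), 'qd': array([-1.22793219e-03,  1.46242046e-03, -1.50967110e-04,  1.65159912e-04,
       -8.18127637e-04,  1.70850402e-03, -4.99937769e-05]), 'tau': array([ 1.19663237e-04, -5.27555859e+01, -1.26680911e+00, -1.53428435e+01,
       -5.25914936e-02,  6.77533069e-03,  1.87236465e-04]), 'ee_pos': array([ 0.25730173, -0.56888601,  0.23791022]), 'eef_rot': array([[ 9.11085916e-01,  4.12215619e-01, -8.58540346e-04],
       [ 4.12216499e-01, -9.11084453e-01,  1.63617706e-03],
       [-1.07745024e-04, -1.84460237e-03, -9.99998293e-01]]), 'force': array([0.33906398, 0.48134063, 0.0915219 ]), 'ft_torque': array([-0.05454609, -0.03926512, -0.04530811]), 'finger_gap': 0.08816822649975607} 0.0187
scene {'intrinsics': array([[439.00593128,   0.        , 262.05463342],
       [  0.        , 439.00593128, 190.48914673],
       [  0.        ,   0.        ,   1.        ]]), 'k1': -0.1393019384982229, 'T': array([[ 0.88174478, -0.28809172,  0.37353623,  0.97526329],
       [ 0.47162863,  0.55453686, -0.6856058 , -0.70234608],
       [-0.00962225,  0.78069971,  0.62483228,  0.75278063],
       [ 0.        ,  0.        ,  0.        ,  1.        ]])}
top {'intrinsics': array([[426.93504644,   0.        , 258.11723439],
       [  0.        , 426.93504644, 194.05188424],
       [  0.        ,   0.        ,   1.        ]]), 'k1': -0.10140101697666105, 'T': array([[-1.92183463e-02,  9.87778830e-01, -1.54672678e-01,
         3.72296933e-01],
       [-9.99811064e-01, -1.94377922e-02,  9.35881323e-05,
         3.13164023e-02],
       [-2.91405100e-03,  1.54645253e-01,  9.87965766e-01,
         1.35156747e+00],
       [ 0.00000000e+00,  0.00000000e+00,  0.00000000e+00,
         1.00000000e+00]])}
```

View pics/scene0.png

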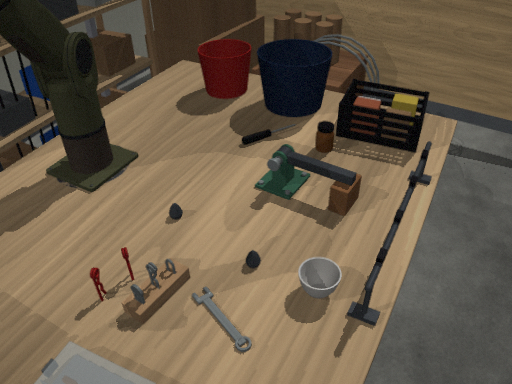

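View pics/top0.png

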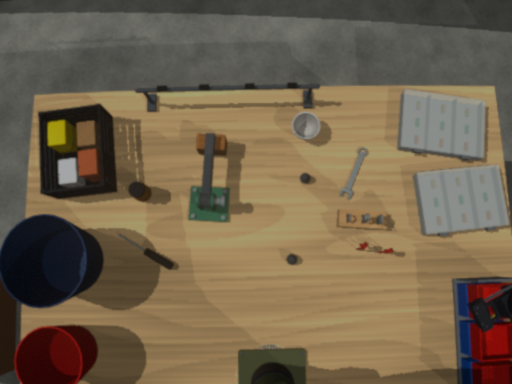

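The scene view shows the fork with its drawbar at (285,175) and the rack at (157,292). The rack holds three grey fastenings at (138,293), (152,272) and (169,266), with red look-alikes at (97,280) and (127,262). In the top view the fork is at (209,203) and the rack at (365,219). Next I'll take close crops.

```bash
python3 - <<'E'
import cv2,numpy as np
s=cv2.imread("pics/scene0.png");t=cv2.imread("pics/top0.png")
def c(im,x0,y0,x1,y1,k): return cv2.resize(im[y0:y1,x0:x1],(400,300) if 0 else None,fx=k,fy=k,interpolation=cv2.INTER_CUBIC)
a=c(s,80,235,205,330,6);cv2.imwrite("pics/c1.png",a)
a=c(s,245,135,370,220,6);cv2.imwrite("pics/c2.png",a)
a=np.vstack([c(t,320,195,420,265,4), c(t,170,120,270,190,4)*0+c(t,170,160,270,230,4)]);cv2.imwrite("pics/c3.png",a)
E
```

```text
(no output)
```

View pics/c1.png

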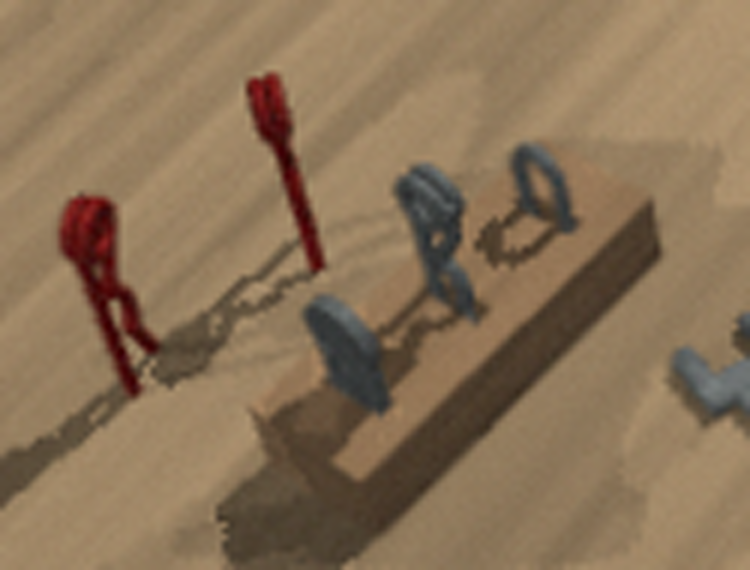

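View pics/c2.png

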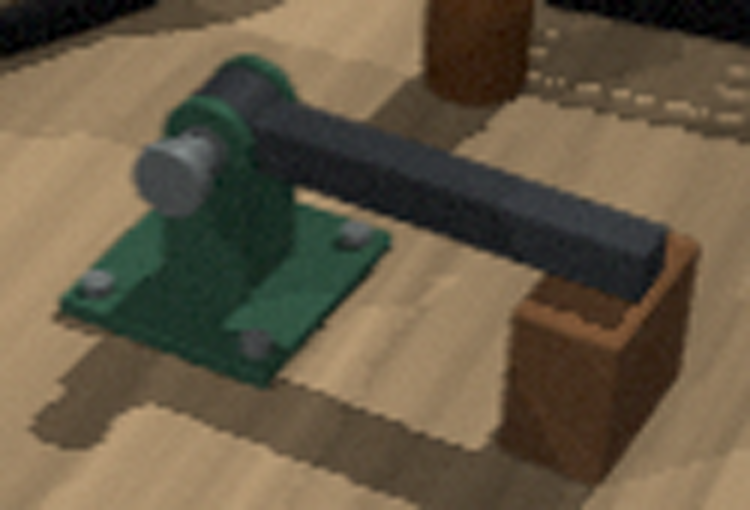

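View pics/c3.png

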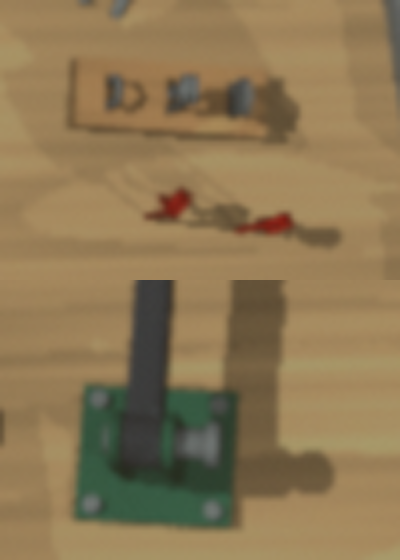

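```bash
cat > h.py <<'E'
import cv2,numpy as np
from workcell import sensors,cams,bot
def rays(P,uv):
    K=P["intrinsics"];uv=np.asarray(uv,float).reshape(-1,1,2)
    n=cv2.undistortPoints(uv,K,np.array([P["k1"],0,0,0.])).reshape(-1,2)
    d=np.c_[n[:,0],-n[:,1],-np.ones(len(n))]
    return P["T"][:3,3], d@P["T"][:3,:3].T     # scale = depth along axis
def plane(P,uv,z):
    o,d=rays(P,uv);return o+d*((z-o[2])/d[:,2])[:,None]
def bydepth(P,uv,dep):
    o,d=rays(P,uv);return o+d*np.asarray(dep).reshape(-1,1)
def tri(P1,u1,P2,u2):
    o1,d1=rays(P1,u1);o2,d2=rays(P2,u2);d1=d1[0];d2=d2[0]
    A=np.c_[d1,-d2];t=np.linalg.lstsq(A,o2-o1,rcond=None)[0]
    a=o1+t[0]*d1;b=o2+t[1]*d2;return (a+b)/2,np.linalg.norm(a-b)
def proj(P,X):
    X=np.atleast_2d(X);c=(X-P["T"][:3,3])@P["T"][:3,:3]
    a=np.c_[c[:,0],-c[:,1]]/-c[:,2:];r2=(a**2).sum(1,keepdims=True);a=a*(1+P["k1"]*r2)
    K=P["intrinsics"];return a*[K[0,0],K[1,1]]+[K[0,2],K[1,2]]
def wshot(name):
    s=sensors.read_state();P=cams.camera_params("wrist");im,d=cams.snapshot("wrist")
    cv2.imwrite(f"pics/{name}.png",im[:,:,::-1]);np.savez(f"pics/{name}.npz",d=d,T=P["T"],intrinsics=P["intrinsics"],k1=P["k1"],im=im,R=s["eef_rot"],p=s["ee_pos"])
    return im,d,P,s
def load(name):
    z=np.load(f"pics/{name}.npz");return z["im"],z["d"],dict(T=z["T"],intrinsics=z["intrinsics"],k1=float(z["k1"])),z
def brief():
    s=sensors.read_state();print("t",round(s["time_s"],2),"p",s["ee_pos"].round(4),"F",s["force"].round(1),"gap",round(s["finger_gap"],4));print(s["eef_rot"].round(3).tolist());print(s["joint_positions"].round(2));return s
def goto(p,R=None):
    "rows in tool units from the present pose to world p, R"
    s=sensors.read_state();R0=s["eef_rot"];d=R0.T@(np.asarray(p)-s["ee_pos"])/0.04
    r=np.zeros(3)
    if R is not None:
        r=cv2.Rodrigues(R0.T@R)[0].ravel();r=np.degrees(r)/6
    print("t",d.round(3),"r",r.round(3))
E
python3 - <<'E'
from h import *
t=cv2.imread("pics/top0.png");d=np.load("pics/top0d.npy");P=cams.camera_params("top")
hsv=cv2.cvtColor(t,cv2.COLOR_BGR2HSV)
m=cv2.inRange(hsv,(50,60,20),(95,255,255));m[:150]=0;m[240:]=0;m[:,:180]=0;m[:,240:]=0
ys,xs=np.nonzero(m);print(xs.min(),xs.max(),ys.min(),ys.max(),len(xs))
r=cv2.minAreaRect(np.c_[xs,ys].astype(np.float32));b=cv2.boxPoints(r);W=plane(P,b,0.01);print(r,W.round(4),W.mean(0))
# rack: corners by hand
c=[(320+70/4,195+60/4),(320+268/4,195+70/4),(320+70/4,195+128/4),(320+265/4,195+136/4)]
print(plane(P,c,0.033).round(4))
# cotter coil via both
S=cams.camera_params("scene")
print(tri(P,[(320+190/4,195+85/4)],S,[(80+432/6,235+200/6)]))
print("head",tri(P,[(170+215/4,160+165/4)],S,[(245+172/6,135+180/6)]))
for n,px in dict(red1=(364,246),red2=(389,251),u=(349,218),k=(380,219)).items(): print(n,plane(P,[px],0.06).round(3))
E
```

```text
189 228 187 220 761
((208.4932403564453, 203.6425323486328), (38.147254943847656, 32.43943405151367), 2.7263107299804688) [[0.507  0.2523 0.01  ]
 [0.6109 0.2479 0.01  ]
 [0.6026 0.1259 0.01  ]
 [0.4991 0.1316 0.01  ]] [0.5549049  0.18944337 0.01      ]
[[ 0.5235 -0.2153  0.033 ]
 [ 0.5123 -0.3713  0.033 ]
 [ 0.4705 -0.2128  0.033 ]
 [ 0.4607 -0.3657  0.033 ]]
(array([ 0.49716922, -0.29481579,  0.08532419]), np.float64(0.0011023361027035416))
head (array([0.55217788, 0.1355507 , 0.08651268]), np.float64(0.003807652494653128))
red1 [[ 0.409 -0.286  0.06 ]]
red2 [[ 0.392 -0.362  0.06 ]]
u [[ 0.495 -0.244  0.06 ]]
k [[ 0.49 -0.34  0.06]]
```

```bash
python3 - <<'E'
from h import *
brief()
R=np.array([[.9977,-.068,0],[-.068,-.9977,0],[0,0,-1]])
goto([0.47,-0.295,0.30],R)
print(cams.camera_params("wrist"))
E
```

```text
t 0.1 p [ 0.2573 -0.5689  0.238 ] F [-0.4 -0.5 -0.1] gap 0.0882
[[0.911, 0.412, -0.001], [0.412, -0.911, 0.001], [-0.0, -0.002, -1.0]]
[ 1.18  0.69 -0.19  1.57  0.16  0.9  -0.22]
t [ 7.667 -4.05  -1.544] r [-0.015  0.005  4.707]
{'intrinsics': array([[272.55312612,   0.        , 247.74372745],
       [  0.        , 272.55312612, 194.33166216],
       [  0.        ,   0.        ,   1.        ]]), 'k1': -0.035416174558903016, 'T': array([[ 0.41137303,  0.86238334,  0.29507154,  0.335172  ],
       [-0.91146558,  0.38980589,  0.13146049, -0.53568596],
       [-0.00165129, -0.32302685,  0.94638836,  0.38356328],
       [ 0.        ,  0.        ,  0.        ,  1.        ]])}
```

Call:
jog_arm([
  {"fingers": 0.3,"tx": 7.67,"ty": -4.05,"tz": -1.55,"rz": 4.7},
  {"fingers": 0.3,"tx": 7.67,"ty": -4.05,"tz": -1.55,"rz": 4.7},
  {"fingers": 0.3,"tx": 7.67,"ty": -4.05,"tz": -1.55,"rz": 4.7},
  {"fingers": 0.3,"tx": 7.67,"ty": -4.05,"tz": -1.55,"rz": 4.7},
  {"fingers": 0.3,"tx": 7.67,"ty": -4.05,"tz": -1.55,"rz": 4.7},
  {"fingers": 0.3,"tx": 7.67,"ty": -4.05,"tz": -1.55,"rz": 4.7},
  {"fingers": 0.3,"tx": 7.67,"ty": -4.05,"tz": -1.55,"rz": 4.7},
  {"fingers": 0.3,"tx": 7.67,"ty": -4.05,"tz": -1.55,"rz": 4.7},
  {"fingers": 0.3,"tx": 7.67,"ty": -4.05,"tz": -1.55,"rz": 4.7},
  {"fingers": 0.3,"tx": 7.67,"ty": -4.05,"tz": -1.55,"rz": 4.7},
  {"fingers": 0.3,"tx": 7.67,"ty": -4.05,"tz": -1.55,"rz": 4.7},
  {"fingers": 0.3,"tx": 7.67,"ty": -4.05,"tz": -1.55,"rz": 4.7},
])

```text
schema error: expected keys fingers, tx, ty, tz, rx, ry, rz
```

```bash
python3 - <<'E'
from h import *
brief();wshot("w1")
E
```

```text
t 0.1 p [ 0.2573 -0.5689  0.238 ] F [-0.4 -0.5 -0.1] gap 0.0882
[[0.911, 0.412, -0.001], [0.412, -0.911, 0.001], [-0.0, -0.002, -1.0]]
[ 1.18  0.69 -0.19  1.57  0.16  0.9  -0.22]
```

View pics/w1.png

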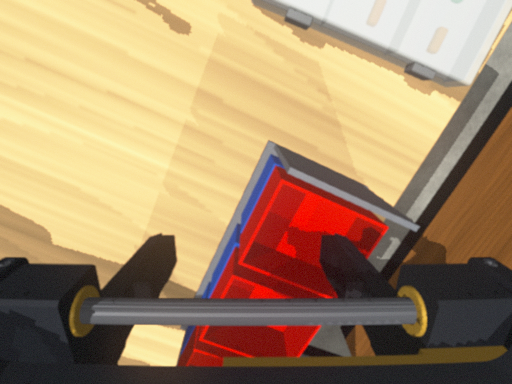

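The move was refused because every key is needed. The picture (still at the start pose) shows the fingers at (150,255) and (350,255), so the camera looks ahead along tool +x.

Call:
jog_arm([
  {"fingers": 0.3,"tx": 7.0,"ty": -4.05,"tz": -1.55,"rx": 0,"ry": 0,"rz": 4.7},
  {"fingers": 0.3,"tx": 7.0,"ty": -4.05,"tz": -1.55,"rx": 0,"ry": 0,"rz": 4.7},
  {"fingers": 0.3,"tx": 7.0,"ty": -4.05,"tz": -1.55,"rx": 0,"ry": 0,"rz": 4.7},
  {"fingers": 0.3,"tx": 7.0,"ty": -4.05,"tz": -1.55,"rx": 0,"ry": 0,"rz": 4.7},
  {"fingers": 0.3,"tx": 7.0,"ty": -4.05,"tz": -1.55,"rx": 0,"ry": 0,"rz": 4.7},
  {"fingers": 0.3,"tx": 7.0,"ty": -4.05,"tz": -1.55,"rx": 0,"ry": 0,"rz": 4.7},
  {"fingers": 0.3,"tx": 7.0,"ty": -4.05,"tz": -1.55,"rx": 0,"ry": 0,"rz": 4.7},
  {"fingers": 0.3,"tx": 7.0,"ty": -4.05,"tz": -1.55,"rx": 0,"ry": 0,"rz": 4.7},
  {"fingers": 0.3,"tx": 7.0,"ty": -4.05,"tz": -1.55,"rx": 0,"ry": 0,"rz": 4.7},
  {"fingers": 0.3,"tx": 7.0,"ty": -4.05,"tz": -1.55,"rx": 0,"ry": 0,"rz": 4.7},
  {"fingers": 0.3,"tx": 7.0,"ty": -4.05,"tz": -1.55,"rx": 0,"ry": 0,"rz": 4.7},
  {"fingers": 0.3,"tx": 7.0,"ty": -4.05,"tz": -1.55,"rx": 0,"ry": 0,"rz": 4.7},
])

```text
time_s: 1.15
ee_pos: [0.4446, -0.3079, 0.3004]
eef_rot: [[0.998, -0.07, -0.001], [-0.07, -0.998, -0.001], [-0.001, 0.001, -1.0]]
force: [0.7, 0.4, -0.4]
finger_gap: 0.0306
```

```bash
python3 - <<'E'
from h import *
brief();wshot("w2")
E
```

```text
t 1.15 p [ 0.4446 -0.3079  0.3004] F [ 0.7  0.4 -0.4] gap 0.0306
[[0.998, -0.07, -0.001], [-0.07, -0.998, -0.001], [-0.001, 0.001, -1.0]]
[ 0.54  0.5  -0.04  1.74  0.02  0.9  -1.15]
```

View pics/w2.png

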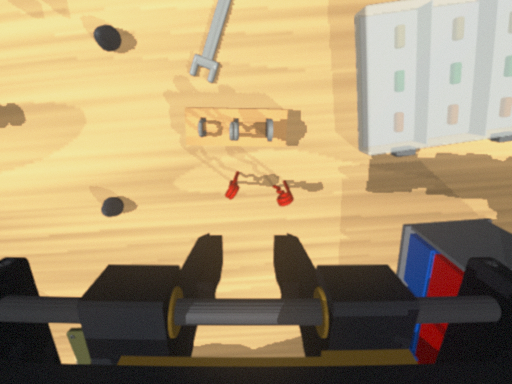

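The wrist view shows the rack at (245,125), with the U-pin at (202,127), the coil cotter at (235,129) and the key at (270,129). The red look-alikes are at (232,187) and (285,195). I choose the grey one with the coil at (235,129), and I'll check it in a crop.

```bash
python3 - <<'E'
from h import *
im,d,P,z=load("w2")
c=cv2.resize(im[95:215,170:310,::-1],None,fx=5,fy=5,interpolation=cv2.INTER_CUBIC);cv2.imwrite("pics/w2c.png",c)
E
```

```text
(no output)
```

View pics/w2c.png

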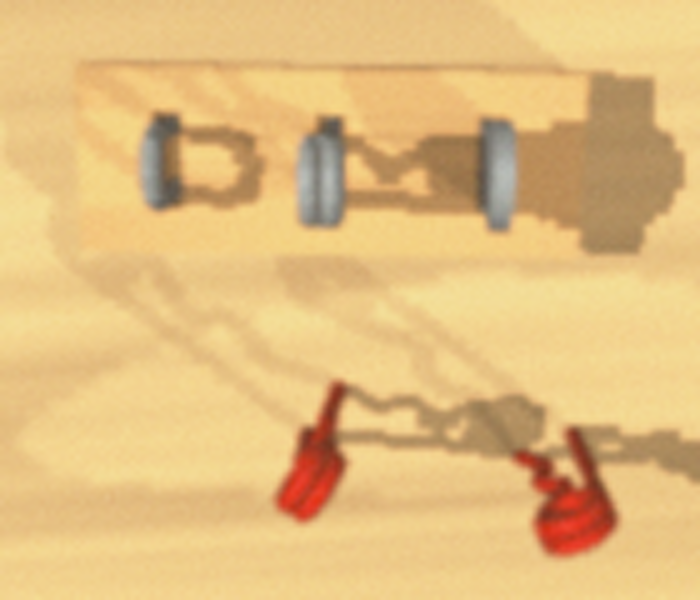

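```bash
python3 - <<'E'
from h import *
im,d,P,z=load("w2")
print(plane(P,[(170+322/5,95+180/5)],.09).round(4))
print(plane(P,[(170+158/5,95+160/5),(170+498/5,95+172/5)],.07).round(4))
goto([0.50,0.10,0.27])
E
```

```text
[[ 0.4949 -0.2956  0.09  ]]
[[ 0.5014 -0.2508  0.07  ]
 [ 0.4917 -0.3421  0.07  ]]
t [  0.664 -10.273   0.753] r [0. 0. 0.]
```

Call:
jog_arm([
  {"fingers": 1,"tx": 0.66,"ty": -10.27,"tz": 0.75,"rx": 0,"ry": 0,"rz": 0},
  {"fingers": 1,"tx": 0.66,"ty": -10.27,"tz": 0.75,"rx": 0,"ry": 0,"rz": 0},
  {"fingers": 1,"tx": 0.66,"ty": -10.27,"tz": 0.75,"rx": 0,"ry": 0,"rz": 0},
  {"fingers": 1,"tx": 0.66,"ty": -10.27,"tz": 0.75,"rx": 0,"ry": 0,"rz": 0},
  {"fingers": 1,"tx": 0.66,"ty": -10.27,"tz": 0.75,"rx": 0,"ry": 0,"rz": 0},
  {"fingers": 1,"tx": 0.66,"ty": -10.27,"tz": 0.75,"rx": 0,"ry": 0,"rz": 0},
  {"fingers": 1,"tx": 0.66,"ty": -10.27,"tz": 0.75,"rx": 0,"ry": 0,"rz": 0},
  {"fingers": 1,"tx": 0.66,"ty": -10.27,"tz": 0.75,"rx": 0,"ry": 0,"rz": 0},
  {"fingers": 1,"tx": 0.66,"ty": -10.27,"tz": 0.75,"rx": 0,"ry": 0,"rz": 0},
  {"fingers": 1,"tx": 0.66,"ty": -10.27,"tz": 0.75,"rx": 0,"ry": 0,"rz": 0},
  {"fingers": 1,"tx": 0.66,"ty": -10.27,"tz": 0.75,"rx": 0,"ry": 0,"rz": 0},
  {"fingers": 1,"tx": 0.66,"ty": -10.27,"tz": 0.75,"rx": 0,"ry": 0,"rz": 0},
])

```text
time_s: 2.2
ee_pos: [0.5, 0.1029, 0.2702]
eef_rot: [[0.998, -0.064, -0.001], [-0.064, -0.998, 0.0], [-0.001, -0.0, -1.0]]
force: [0.7, -0.6, -1.1]
finger_gap: 0.0006
```

```bash
python3 - <<'E'
from h import *
brief();wshot("w3")
E
```

```text
t 2.2 p [0.5    0.1029 0.2702] F [ 0.7 -0.6 -1.1] gap 0.0006
[[0.998, -0.064, -0.001], [-0.064, -0.998, 0.0], [-0.001, -0.0, -1.0]]
[-0.26  0.49 -0.04  1.87  0.03  0.78 -1.96]
```

View pics/w3.png

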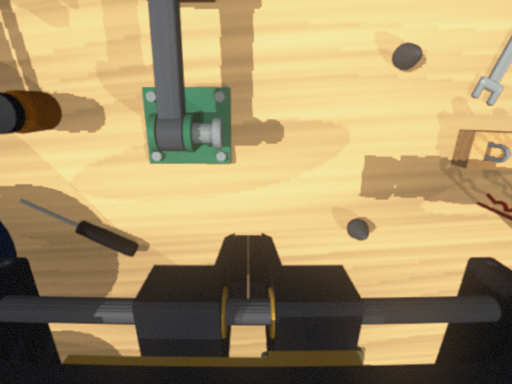

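The fork plate fills (144..231, 87..163) and the pin head's right face is at about (221,133).

```bash
python3 - <<'E'
from h import *
im,d,P,z=load("w3")
c=cv2.resize(im[78:172,130:240,::-1],None,fx=7,fy=6,interpolation=cv2.INTER_CUBIC)
c=cv2.resize(im[78:172,130:240,::-1],None,fx=6,fy=6,interpolation=cv2.INTER_CUBIC);cv2.imwrite("pics/w3c.png",c)
hsv=cv2.cvtColor(im,cv2.COLOR_RGB2HSV)
m=cv2.inRange(hsv,(45,60,20),(95,255,255));m[:80]=0;m[180:]=0;m[:,:130]=0;m[:,250:]=0
m=cv2.morphologyEx(m,cv2.MORPH_OPEN,np.ones((2,2)))
ys,xs=np.nonzero(m);h=cv2.convexHull(np.c_[xs,ys].astype(np.float32)).reshape(-1,2)
r=cv2.minAreaRect(h);b=cv2.boxPoints(r);W=plane(P,b+0.0,.01);print(b.round(1).tolist(),W.round(4).tolist(),W.mean(0))
E
```

```text
[[144.0, 89.0], [231.0, 89.0], [231.0, 163.0], [144.0, 163.0]] [[0.612, 0.2404, 0.01], [0.6033, 0.1185, 0.01], [0.4984, 0.1274, 0.01], [0.5073, 0.2597, 0.01]] [0.555248   0.18649309 0.01      ]
```

View pics/w3c.png

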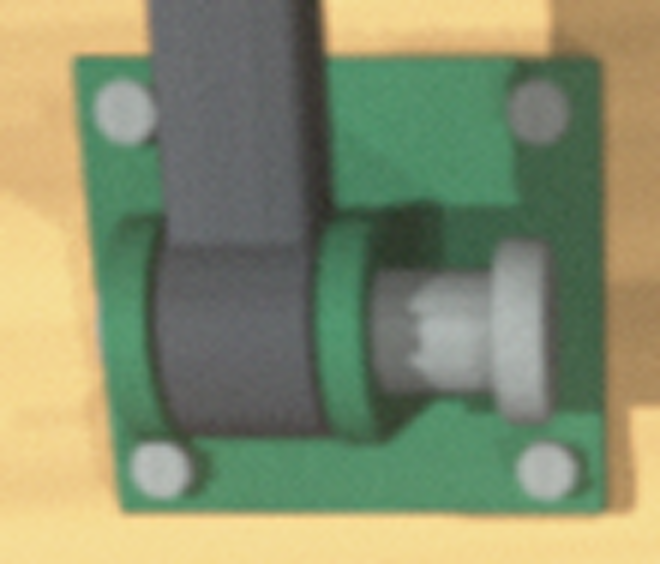

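```bash
python3 - <<'E'
from h import *
im,d,P,z=load("w3")
q=lambda L:[(130+x/6-.42,78+y/6-.42) for x,y in L]
W=plane(P,q([(75,58),(600,58),(605,512),(122,512)]),.01);print(W.round(4).tolist(),W.mean(0).round(4))
for a,b in((0,1),(3,2),(0,3),(1,2)):
    v=W[b]-W[a];print(a,b,np.linalg.norm(v).round(4),np.degrees(np.arctan2(v[1],v[0])).round(2))
# head outer face: top point at z~.108, silhouette sides at z~.09
print("head top outer",plane(P,q([(552,330)]),.100).round(4), "sides",plane(P,q([(525,240),(525,422)]),.09).round(4))
# cheek tops z .112 : edges at crop row ~ top ; -y cheek outer edge x~378 , +y cheek outer x~108(left),
print("cheeks",plane(P,q([(378,330),(315,330),(160,330),(108,330)]),.112).round(4))
for px in q([(520,330),(345,330),(240,350),(240,150)]):
    u,v=map(int,np.round(px));dd=np.median(d[v-1:v+2,u-1:u+2]);print(bydepth(P,[px],[dd]).round(4))
E
```

```text
[[0.6145, 0.2427, 0.01], [0.6058, 0.1203, 0.01], [0.4986, 0.1283, 0.01], [0.5068, 0.2506, 0.01]] [0.5564 0.1855 0.01  ]
0 1 0.1227 -94.09
3 2 0.1226 -93.83
0 3 0.108 175.83
1 2 0.1075 175.77
head top outer [[0.5535 0.1282 0.1   ]] sides [[0.5698 0.1328 0.09  ]
 [0.5349 0.1363 0.09  ]]
cheeks [[0.5568 0.1587 0.112 ]
 [0.5576 0.1702 0.112 ]
 [0.5596 0.1987 0.112 ]
 [0.5603 0.2083 0.112 ]]
[[0.5546 0.1334 0.107 ]]
[[0.5572 0.1648 0.1116]]
[[0.5548 0.185  0.1104]]
[[0.5899 0.1818 0.1027]]
```

```bash
cat >> h.py <<'E'
YAW=np.radians(-4.1)
def setf(c):
    global FC; FC=np.array(c)
FX=np.array([np.cos(YAW),np.sin(YAW),0]);FY=np.array([-np.sin(YAW),np.cos(YAW),0])
FC=np.array([0.556,0.185,0])
RT=np.c_[FX,-FY,[0,0,-1]]
def F(x,y,z): return FC+x*FX+y*FY+np.array([0,0,z])
E
python3 - <<'E'
from h import *
goto(F(0,-.090,.075),RT)
E
```

```text
t [1.251 0.04  4.882] r [0.012 0.007 0.032]
```

Call:
jog_arm([
  {"fingers": 1,"tx": 0.6,"ty": 0.04,"tz": 1.0,"rx": 0,"ry": 0,"rz": 0},
  {"fingers": 1,"tx": 1.25,"ty": 0.04,"tz": 1.8,"rx": 0,"ry": 0,"rz": 0.03},
  {"fingers": 1,"tx": 1.25,"ty": 0.04,"tz": 2.7,"rx": 0,"ry": 0,"rz": 0.03},
  {"fingers": 1,"tx": 1.25,"ty": 0.04,"tz": 3.6,"rx": 0,"ry": 0,"rz": 0.03},
  {"fingers": 1,"tx": 1.25,"ty": 0.04,"tz": 4.4,"rx": 0,"ry": 0,"rz": 0.03},
  {"fingers": 1,"tx": 1.25,"ty": 0.04,"tz": 4.88,"rx": 0,"ry": 0,"rz": 0.03},
  {"fingers": 1,"tx": 1.25,"ty": 0.04,"tz": 4.88,"rx": 0,"ry": 0,"rz": 0.03},
  {"fingers": 1,"tx": 1.25,"ty": 0.04,"tz": 4.88,"rx": 0,"ry": 0,"rz": 0.03},
  {"fingers": 1,"tx": 1.25,"ty": 0.04,"tz": 4.88,"rx": 0,"ry": 0,"rz": 0.03},
])

```text
time_s: 3.0
ee_pos: [0.5508, 0.095, 0.0768]
eef_rot: [[0.997, -0.073, 0.002], [-0.073, -0.997, -0.001], [0.002, 0.0, -1.0]]
force: [-0.2, 0.4, -0.7]
finger_gap: 0.0005
```

```bash
python3 - <<'E'
from h import *
brief();im,_=cams.snapshot("scene");cv2.imwrite("pics/s1.png",cv2.resize(im[90:230,220:400,::-1],None,fx=4,fy=4))
E
```

```text
t 3.0 p [0.5508 0.095  0.0768] F [-0.2  0.4 -0.7] gap 0.0005
[[0.997, -0.073, 0.002], [-0.073, -0.997, -0.001], [0.002, 0.0, -1.0]]
[-0.24  0.85 -0.03  1.89  0.06  0.4  -1.95]
```

View pics/s1.png

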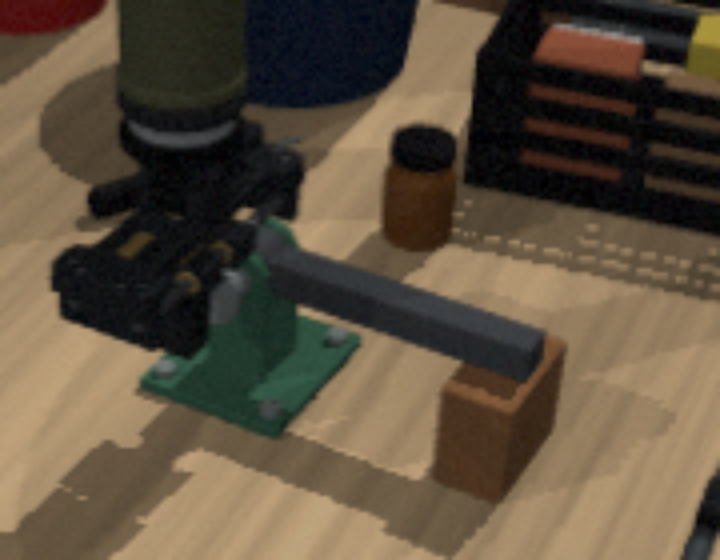

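The finger stands just beside the pin's head, at crop (200,290), and nothing is touching. I'll push along tool -y in small steps.

Call:
jog_arm([
  {"fingers": 1,"tx": 0,"ty": -0.1,"tz": 0,"rx": 0,"ry": 0,"rz": 0},
  {"fingers": 1,"tx": 0,"ty": -0.2,"tz": 0,"rx": 0,"ry": 0,"rz": 0},
  {"fingers": 1,"tx": 0,"ty": -0.3,"tz": 0,"rx": 0,"ry": 0,"rz": 0},
  {"fingers": 1,"tx": 0,"ty": -0.4,"tz": 0,"rx": 0,"ry": 0,"rz": 0},
  {"fingers": 1,"tx": 0,"ty": -0.45,"tz": 0,"rx": 0,"ry": 0,"rz": 0},
  {"fingers": 1,"tx": 0,"ty": -0.5,"tz": 0,"rx": 0,"ry": 0,"rz": 0},
  {"fingers": 1,"tx": 0,"ty": -0.55,"tz": 0,"rx": 0,"ry": 0,"rz": 0},
])

```text
time_s: 3.63
ee_pos: [0.5514, 0.1173, 0.0758]
eef_rot: [[0.997, -0.072, 0.0], [-0.072, -0.997, -0.002], [0.0, 0.002, -1.0]]
force: [-0.7, -4.6, 4.9]
finger_gap: 0.0007
```

Call:
jog_arm([
  {"fingers": 1,"tx": 0,"ty": -0.05,"tz": 0,"rx": 0,"ry": 0,"rz": 0},
  {"fingers": 1,"tx": 0,"ty": -0.1,"tz": 0,"rx": 0,"ry": 0,"rz": 0},
  {"fingers": 1,"tx": 0,"ty": -0.15,"tz": 0,"rx": 0,"ry": 0,"rz": 0},
  {"fingers": 1,"tx": 0,"ty": -0.2,"tz": 0,"rx": 0,"ry": 0,"rz": 0},
  {"fingers": 1,"tx": 0,"ty": -0.25,"tz": 0,"rx": 0,"ry": 0,"rz": 0},
  {"fingers": 1,"tx": 0,"ty": -0.3,"tz": 0,"rx": 0,"ry": 0,"rz": 0},
])

```text
time_s: 4.13
ee_pos: [0.5523, 0.1307, 0.0755]
eef_rot: [[0.998, -0.071, 0.0], [-0.071, -0.998, -0.0], [0.0, -0.0, -1.0]]
force: [0.0, -3.8, 4.6]
finger_gap: 0.0006
```

Call:
jog_arm([
  {"fingers": 1,"tx": 0,"ty": -0.025,"tz": 0,"rx": 0,"ry": 0,"rz": 0},
  {"fingers": 1,"tx": 0,"ty": -0.05,"tz": 0,"rx": 0,"ry": 0,"rz": 0},
  {"fingers": 1,"tx": 0,"ty": -0.075,"tz": 0,"rx": 0,"ry": 0,"rz": 0},
])

```text
time_s: 4.38
ee_pos: [0.5525, 0.1336, 0.0755]
eef_rot: [[0.998, -0.071, 0.0], [-0.071, -0.998, -0.0], [0.0, 0.0, -1.0]]
force: [1.2, -3.5, 5.3]
finger_gap: 0.0003
```

Call:
jog_arm([
  {"fingers": 1,"tx": 0,"ty": -0.025,"tz": 0,"rx": 0,"ry": 0,"rz": 0},
  {"fingers": 1,"tx": 0,"ty": -0.05,"tz": 0,"rx": 0,"ry": 0,"rz": 0},
  {"fingers": 1,"tx": 0,"ty": -0.05,"tz": 0,"rx": 0,"ry": 0,"rz": 0},
])

```text
time_s: 4.63
ee_pos: [0.5527, 0.136, 0.0755]
eef_rot: [[0.998, -0.07, 0.0], [-0.07, -0.998, 0.0], [0.0, -0.0, -1.0]]
force: [0.3, -4.0, 3.8]
finger_gap: 0.0003
```

Call:
jog_arm([
  {"fingers": 1,"tx": 0,"ty": -0.025,"tz": 0,"rx": 0,"ry": 0,"rz": 0},
  {"fingers": 1,"tx": 0,"ty": -0.05,"tz": 0,"rx": 0,"ry": 0,"rz": 0},
  {"fingers": 1,"tx": 0,"ty": -0.05,"tz": 0,"rx": 0,"ry": 0,"rz": 0},
])

```text
time_s: 4.88
ee_pos: [0.5527, 0.1377, 0.0755]
eef_rot: [[0.998, -0.07, 0.0], [-0.07, -0.998, -0.0], [0.0, 0.0, -1.0]]
force: [2.0, -3.7, 3.5]
finger_gap: 0.0005
```

Call:
jog_arm([
  {"fingers": 1,"tx": 0,"ty": -0.025,"tz": 0,"rx": 0,"ry": 0,"rz": 0},
  {"fingers": 1,"tx": 0,"ty": -0.05,"tz": 0,"rx": 0,"ry": 0,"rz": 0},
  {"fingers": 1,"tx": 0,"ty": -0.05,"tz": 0,"rx": 0,"ry": 0,"rz": 0},
])

```text
time_s: 5.13
ee_pos: [0.5527, 0.1377, 0.0755]
eef_rot: [[0.997, -0.072, -0.001], [-0.072, -0.997, -0.002], [-0.0, 0.003, -1.0]]
force: [1.2, -7.2, 5.1]
finger_gap: -0.0001
```

Call:
jog_arm([
  {"fingers": 1,"tx": 0,"ty": -0.025,"tz": 0,"rx": 0,"ry": 0,"rz": 0},
  {"fingers": 1,"tx": 0,"ty": -0.04,"tz": 0,"rx": 0,"ry": 0,"rz": 0},
  {"fingers": 1,"tx": 0,"ty": -0.04,"tz": 0,"rx": 0,"ry": 0,"rz": 0},
])

```text
time_s: 5.38
ee_pos: [0.5527, 0.1377, 0.0755]
eef_rot: [[0.997, -0.073, -0.001], [-0.073, -0.997, -0.004], [-0.001, 0.004, -1.0]]
force: [0.5, -9.8, 5.5]
finger_gap: 0.0004
```

The pin is home: the tool stopped at y 0.1377 and the force climbed from 4 to 9.8 N. Next I'll back off, rise and look at the hole.

```bash
python3 - <<'E'
from h import *
goto([.505,.215,.2],RT)
E
```

```text
t [-1.332 -1.827 -3.119] r [ 0.042  0.007 -0.015]
```

Call:
jog_arm([
  {"fingers": 1,"tx": 0,"ty": 0.4,"tz": 0,"rx": 0,"ry": 0,"rz": 0},
  {"fingers": 1,"tx": 0,"ty": 0.4,"tz": -0.8,"rx": 0,"ry": 0,"rz": 0},
  {"fingers": 1,"tx": 0,"ty": 0.4,"tz": -1.8,"rx": 0,"ry": 0,"rz": 0},
  {"fingers": 1,"tx": -0.4,"ty": 0.0,"tz": -2.6,"rx": 0,"ry": 0,"rz": 0},
  {"fingers": 1,"tx": -1.0,"ty": -0.8,"tz": -3.1,"rx": 0,"ry": 0,"rz": 0},
  {"fingers": 1,"tx": -1.33,"ty": -1.8,"tz": -3.1,"rx": 0,"ry": 0,"rz": 0},
  {"fingers": 1,"tx": -1.33,"ty": -1.8,"tz": -3.1,"rx": 0,"ry": 0,"rz": 0},
  {"fingers": 1,"tx": -1.33,"ty": -1.8,"tz": -3.1,"rx": 0,"ry": 0,"rz": 0},
  {"fingers": 1,"tx": -1.33,"ty": -1.8,"tz": -3.1,"rx": 0,"ry": 0,"rz": 0},
  {"fingers": 1,"tx": -1.33,"ty": -1.8,"tz": -3.1,"rx": 0,"ry": 0,"rz": 0},
])

```text
time_s: 6.22
ee_pos: [0.5047, 0.2156, 0.1988]
eef_rot: [[0.997, -0.072, -0.001], [-0.072, -0.997, -0.001], [-0.001, 0.001, -1.0]]
force: [-0.6, -1.3, -0.5]
finger_gap: 0.0007
```

```bash
python3 - <<'E'
from h import *
brief();im,d,P,s=wshot("w4")
px=proj(P,F(0,.038,.102))[0];print(px)
u,v=map(int,px)
a,b=max(v-60,0),v+60
print(a,u-75);c=cv2.resize(im[a:b,u-75:u+75,::-1],None,fx=5,fy=5,interpolation=cv2.INTER_CUBIC);cv2.imwrite("pics/w4c.png",c)
E
```

```text
t 6.22 p [0.5047 0.2156 0.1988] F [-0.6 -1.3 -0.5] gap 0.0007
[[0.997, -0.072, -0.001], [-0.072, -0.997, -0.001], [-0.001, 0.001, -1.0]]
[-0.48  0.64 -0.    1.84  0.01  0.66 -2.14]
[233.54633642 139.77753346]
79 158
```

View pics/w4c.png

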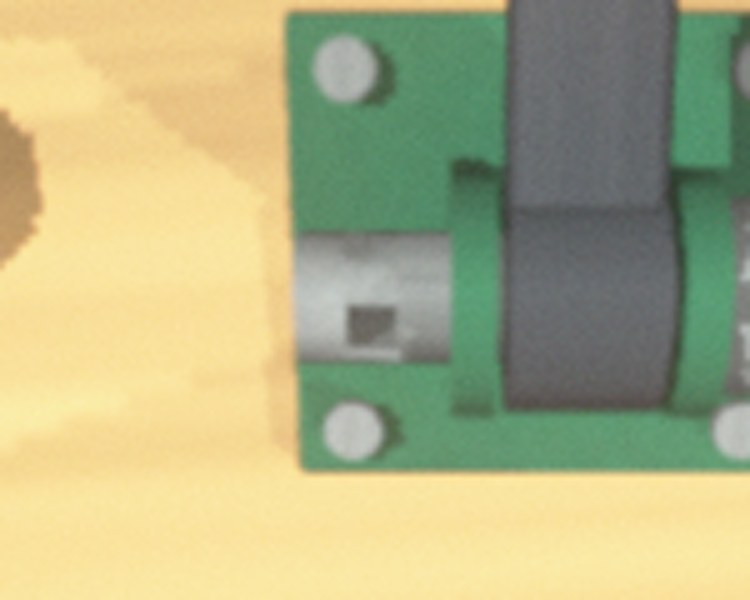

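The hole shows as a dark square at crop (372,326), picture about (232,144). The pin's silhouette spans rows 232 to 362, so the hole leans about 5 mm to fork -x.

```bash
python3 - <<'E'
from h import *
im,d,P,z=load("w4")
q=lambda L:[(158+x/5-.4,79+y/5-.4) for x,y in L]
E_=plane(P,q([(372,232),(372,362)]),.09);print("pin edges",E_.round(4),np.linalg.norm(E_[0]-E_[1]),E_.mean(0).round(4))
h=plane(P,q([(372,326),(347,326),(397,326),(372,307),(372,345)]),.1005);print("hole",h.round(4))
print("end",plane(P,q([(295,297)]),.09).round(4),"cheek outer",plane(P,q([(452,297)]),.1).round(4))
W=plane(P,q([(287,14),(302,470)]),.01);print("plate +y corners",W.round(4))
for n,X in (("holeW",h[0]),("axis",E_.mean(0)),("end",plane(P,q([(295,297)]),.095)[0]),("corner",W[0]),("corner2",W[1])):
    v=X-FC;print(n,"fork",(v@FX).round(4),(v@FY).round(4))
for px in q([(372,260),(330,290),(430,290)]):
    u,v=map(int,np.round(px));print("depth z",bydepth(P,[px],[np.median(d[v-1:v+2,u-1:u+2])]).round(4))
E
```

```text
pin edges [[0.5706 0.2238 0.09  ]
 [0.5469 0.226  0.09  ]] 0.02375180029939755 [0.5587 0.2249 0.09  ]
hole [[0.5551 0.2247 0.1005]
 [0.5554 0.2291 0.1005]
 [0.5548 0.2202 0.1005]
 [0.5584 0.2244 0.1005]
 [0.5517 0.225  0.1005]]
end [[0.5599 0.2391 0.09  ]] cheek outer [[0.5591 0.2101 0.1   ]]
plate +y corners [[0.6144 0.2437 0.01  ]
 [0.5074 0.2517 0.01  ]]
holeW fork -0.0037 0.0395
axis fork -0.0001 0.04
end fork 0.0007 0.0537
corner fork 0.054 0.0627
corner2 fork -0.0533 0.063
depth z [[0.5664 0.2237 0.0987]]
depth z [[0.562  0.2314 0.1013]]
depth z [[0.5607 0.2139 0.1008]]
```

```bash
python3 - <<'E'
from h import *
goto([.450,-.292,.20],RT)
E
```

```text
t [-4.5000e-01  1.2744e+01 -1.1000e-02] r [ 0.014  0.01  -0.011]
```

Call:
jog_arm([
  {"fingers": 0.3,"tx": -0.45,"ty": 12.74,"tz": -0.3,"rx": 0,"ry": 0,"rz": 0},
  {"fingers": 0.3,"tx": -0.45,"ty": 12.74,"tz": -0.3,"rx": 0,"ry": 0,"rz": 0},
  {"fingers": 0.3,"tx": -0.45,"ty": 12.74,"tz": -0.3,"rx": 0,"ry": 0,"rz": 0},
  {"fingers": 0.3,"tx": -0.45,"ty": 12.74,"tz": -0.3,"rx": 0,"ry": 0,"rz": 0},
  {"fingers": 0.3,"tx": -0.45,"ty": 12.74,"tz": -0.3,"rx": 0,"ry": 0,"rz": 0},
  {"fingers": 0.3,"tx": -0.45,"ty": 12.74,"tz": -0.3,"rx": 0,"ry": 0,"rz": 0},
  {"fingers": 0.3,"tx": -0.45,"ty": 12.74,"tz": -0.3,"rx": 0,"ry": 0,"rz": 0},
  {"fingers": 0.3,"tx": -0.45,"ty": 12.74,"tz": -0.3,"rx": 0,"ry": 0,"rz": 0},
  {"fingers": 0.3,"tx": -0.45,"ty": 12.74,"tz": -0.3,"rx": 0,"ry": 0,"rz": 0},
  {"fingers": 0.3,"tx": -0.45,"ty": 12.74,"tz": -0.3,"rx": 0,"ry": 0,"rz": 0},
  {"fingers": 0.3,"tx": -0.45,"ty": 12.74,"tz": -0.3,"rx": 0,"ry": 0,"rz": 0},
  {"fingers": 0.3,"tx": -0.45,"ty": 12.74,"tz": -0.3,"rx": 0,"ry": 0,"rz": 0},
])

```text
time_s: 7.27
ee_pos: [0.4503, -0.2837, 0.211]
eef_rot: [[0.997, -0.073, -0.001], [-0.073, -0.997, 0.0], [-0.001, -0.0, -1.0]]
force: [0.1, -0.8, 0.0]
finger_gap: 0.0307
```

```bash
python3 - <<'E'
from h import *
goto([.450,-.292,.20],RT);brief()
E
```

```text
t [0.008 0.207 0.274] r [-0.     0.009 -0.019]
t 7.27 p [ 0.4503 -0.2837  0.211 ] F [ 0.1 -0.8  0. ] gap 0.0307
[[0.997, -0.073, -0.001], [-0.073, -0.997, 0.0], [-0.001, -0.0, -1.0]]
[ 0.55  0.61 -0.12  1.88  0.11  0.67 -1.28]
```

Call:
jog_arm([
  {"fingers": 0.3,"tx": 0,"ty": 0.2,"tz": 0.25,"rx": 0,"ry": 0,"rz": 0},
  {"fingers": 0.3,"tx": 0,"ty": 0.2,"tz": 0.25,"rx": 0,"ry": 0,"rz": 0},
  {"fingers": 0.3,"tx": 0,"ty": 0.2,"tz": 0.25,"rx": 0,"ry": 0,"rz": 0},
])

```text
time_s: 7.52
ee_pos: [0.4502, -0.2887, 0.2004]
eef_rot: [[0.997, -0.073, -0.002], [-0.073, -0.997, 0.001], [-0.002, -0.001, -1.0]]
force: [1.4, 1.5, 0.2]
finger_gap: 0.0307
```

```bash
python3 - <<'E'
from h import *
brief();im,d,P,s=wshot("w5")
cv2.imwrite("pics/w5c.png",cv2.resize(im[70:190,160:310,::-1],None,fx=5,fy=5,interpolation=cv2.INTER_CUBIC))
E
```

```text
t 7.52 p [ 0.4502 -0.2887  0.2004] F [1.4 1.5 0.2] gap 0.0307
[[0.997, -0.073, -0.002], [-0.073, -0.997, 0.001], [-0.002, -0.001, -1.0]]
[ 0.55  0.62 -0.11  1.88  0.11  0.65 -1.27]
```

View pics/w5c.png

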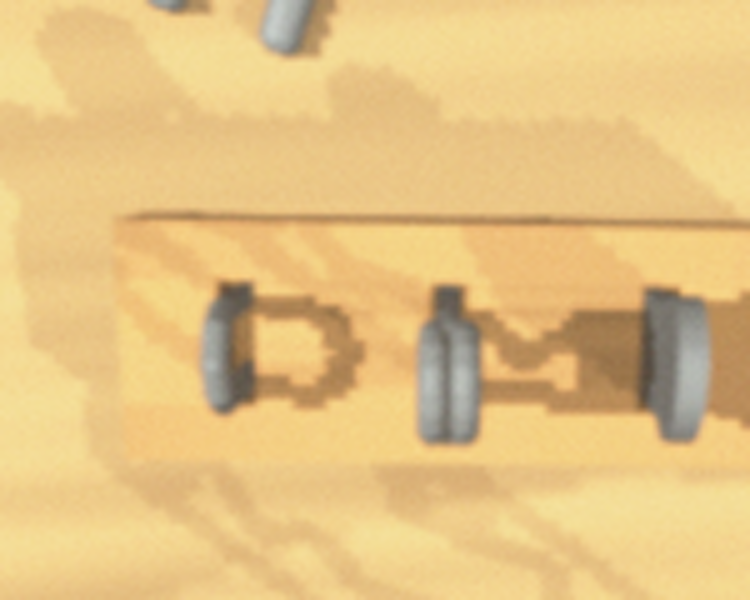

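The coil is at crop (449,381), a double ring with the bow's shadow zigzagging behind it. Straight leg shadow is on the near (-x) side.

```bash
python3 - <<'E'
from h import *
im,d,P,z=load("w5")
q=lambda L:[(160+x/5-.4,70+y/5-.4) for x,y in L]
e=plane(P,q([(449,320),(449,444)]),.088);print(e.round(4),np.linalg.norm(e[0]-e[1]),e.mean(0).round(4))
s=plane(P,q([(419,390),(480,390)]),.096);print(s.round(4),np.linalg.norm(s[0]-s[1]),s.mean(0).round(4))
for px in q([(435,385),(463,385),(435,420)]):
    u,v=map(int,np.round(px));print("z",bydepth(P,[px],[d[v,u]]).round(4))
r=plane(P,q([(120,216),(745,222),(125,460)]),.033);print(r.round(4),np.degrees(np.arctan2(*(r[0]-r[1])[[1,0]])))
u=plane(P,q([(218,390),(680,385)]),.07);print("u,key",u.round(4),np.degrees(np.arctan2(*(u[0]-u[1])[[1,0]])))
c=np.array([e.mean(0)[0],s.mean(0)[1],.07]);print(c);goto(c,RT);goto(c+[0,0,.06],RT)
E
```

```text
[[ 0.5067 -0.2955  0.088 ]
 [ 0.4834 -0.2938  0.088 ]] 0.023385918667153793 [ 0.4951 -0.2946  0.088 ]
[[ 0.4954 -0.2891  0.096 ]
 [ 0.4946 -0.3002  0.096 ]] 0.011178299965694704 [ 0.495  -0.2947  0.096 ]
z [[ 0.4962 -0.2921  0.0965]]
z [[ 0.4958 -0.2972  0.0964]]
z [[ 0.4898 -0.2916  0.0965]]
[[ 0.5287 -0.2243  0.033 ]
 [ 0.5172 -0.3621  0.033 ]
 [ 0.4742 -0.2174  0.033 ]] 85.20894877993734
u,key [[ 0.4943 -0.2477  0.07  ]
 [ 0.4884 -0.341   0.07  ]] 86.38251433899916
[ 0.49507822 -0.29465894  0.07      ]
t [1.113 0.112 3.27 ] r [-0.016  0.011  0.011]
t [1.111 0.109 1.77 ] r [-0.016  0.011  0.011]
```

Call:
jog_arm([
  {"fingers": 0.3,"tx": 1.11,"ty": 0.11,"tz": 0.8,"rx": 0,"ry": 0,"rz": 0},
  {"fingers": 0.3,"tx": 1.11,"ty": 0.11,"tz": 1.6,"rx": 0,"ry": 0,"rz": 0},
  {"fingers": 0.3,"tx": 1.11,"ty": 0.11,"tz": 2.0,"rx": 0,"ry": 0,"rz": 0},
  {"fingers": 0.3,"tx": 1.11,"ty": 0.11,"tz": 2.3,"rx": 0,"ry": 0,"rz": 0},
  {"fingers": 0.3,"tx": 1.11,"ty": 0.11,"tz": 2.6,"rx": 0,"ry": 0,"rz": 0},
  {"fingers": 0.3,"tx": 1.11,"ty": 0.11,"tz": 2.9,"rx": 0,"ry": 0,"rz": 0},
  {"fingers": 0.3,"tx": 1.11,"ty": 0.11,"tz": 3.15,"rx": 0,"ry": 0,"rz": 0},
  {"fingers": 0.3,"tx": 1.11,"ty": 0.11,"tz": 3.27,"rx": 0,"ry": 0,"rz": 0},
  {"fingers": 0.3,"tx": 1.11,"ty": 0.11,"tz": 3.27,"rx": 0,"ry": 0,"rz": 0},
  {"fingers": 0.3,"tx": 1.11,"ty": 0.11,"tz": 3.27,"rx": 0,"ry": 0,"rz": 0},
])

```text
time_s: 8.4
ee_pos: [0.4957, -0.2959, 0.0707]
eef_rot: [[0.998, -0.07, 0.0], [-0.07, -0.998, -0.0], [0.0, 0.0, -1.0]]
force: [-0.3, -0.1, 0.1]
finger_gap: 0.0307
```

```bash
python3 - <<'E'
from h import *
brief();im,_=cams.snapshot("scene");cv2.imwrite("pics/s2.png",cv2.resize(im[200:340,80:240,::-1],None,fx=4,fy=4))
E
```

```text
t 8.4 p [ 0.4957 -0.2959  0.0707] F [-0.3 -0.1  0.1] gap 0.0307
[[0.998, -0.07, 0.0], [-0.07, -0.998, -0.0], [0.0, 0.0, -1.0]]
[ 0.5   0.87 -0.08  1.84  0.14  0.44 -1.32]
```

View pics/s2.png

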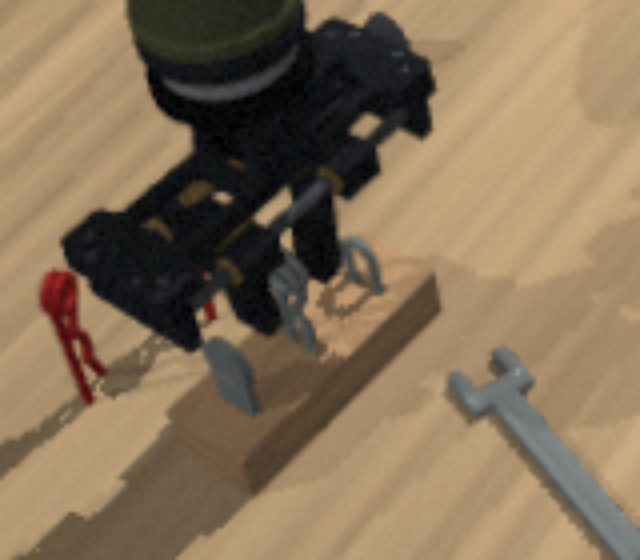

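The fingers straddle the coil at crop (290,280), clear of the neighbours. I'll close them and then lift.

Call:
jog_arm([
  {"fingers": 0.3,"tx": 0,"ty": -0.03,"tz": 0,"rx": 0,"ry": 0,"rz": 0},
  {"fingers": 1,"tx": 0,"ty": -0.03,"tz": 0,"rx": 0,"ry": 0,"rz": 0},
  {"fingers": 1,"tx": 0,"ty": -0.03,"tz": 0,"rx": 0,"ry": 0,"rz": 0},
  {"fingers": 1,"tx": 0,"ty": -0.03,"tz": 0,"rx": 0,"ry": 0,"rz": 0},
  {"fingers": 1,"tx": 0,"ty": -0.03,"tz": 0,"rx": 0,"ry": 0,"rz": 0},
  {"fingers": 1,"tx": 0,"ty": -0.03,"tz": 0,"rx": 0,"ry": 0,"rz": 0},
], newtons=40)

```text
time_s: 8.95
ee_pos: [0.4958, -0.2948, 0.0708]
eef_rot: [[0.998, -0.071, 0.001], [-0.071, -0.998, -0.0], [0.001, 0.0, -1.0]]
force: [-0.1, 0.5, 1.3]
finger_gap: 0.0118
```

Call:
jog_arm([
  {"fingers": 1,"tx": 0,"ty": -0.03,"tz": -0.2,"rx": 0,"ry": 0,"rz": 0},
  {"fingers": 1,"tx": 0,"ty": -0.03,"tz": -0.5,"rx": 0,"ry": 0,"rz": 0},
  {"fingers": 1,"tx": 0,"ty": -0.03,"tz": -1.0,"rx": 0,"ry": 0,"rz": 0},
  {"fingers": 1,"tx": 0,"ty": -0.03,"tz": -1.7,"rx": 0,"ry": 0,"rz": 0},
  {"fingers": 1,"tx": 0,"ty": -0.03,"tz": -2.5,"rx": 0,"ry": 0,"rz": 0},
  {"fingers": 1,"tx": 0,"ty": -0.03,"tz": -3.3,"rx": 0,"ry": 0,"rz": 0},
  {"fingers": 1,"tx": 0,"ty": -0.03,"tz": -3.7,"rx": 0,"ry": 0,"rz": 0},
  {"fingers": 1,"tx": 0,"ty": -0.03,"tz": -3.7,"rx": 0,"ry": 0,"rz": 0},
])

```text
time_s: 9.62
ee_pos: [0.498, -0.2946, 0.2236]
eef_rot: [[0.997, -0.071, 0.008], [-0.071, -0.997, -0.004], [0.008, 0.004, -1.0]]
force: [1.0, 0.2, -1.0]
finger_gap: 0.0116
```

```bash
python3 - <<'E'
from h import *
brief();im,d,P,s=wshot("w6")
goto(F(-.002,.040,.20),RT)
E
```

```text
t 9.62 p [ 0.498  -0.2946  0.2236] F [ 1.   0.2 -1. ] gap 0.0116
[[0.997, -0.071, 0.008], [-0.071, -0.997, -0.004], [0.008, 0.004, -1.0]]
[ 0.52  0.64 -0.12  1.74  0.1   0.76 -1.28]
t [  0.581 -13.05    0.507] r [ 0.019 -0.046  0.009]
```

View pics/w6.png

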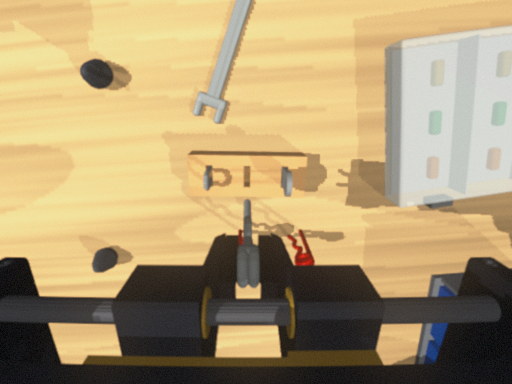

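The cotter is held upright in the jaws, with its lower end visible at (248,203). The U-pin at (207,177) and the key at (287,181) have stayed in the rack.

```bash
cat >> h.py <<'E'
TIP=np.array([-.0097,0,.0628]);SEAT=np.array([-.0097,0,.0298])
AX=np.array([.5587,.2248,.090])   # pin axis at the hole
def tilt(deg):
    "tool rotation with the leg's upward direction leaning deg to fork +x"
    a=np.radians(deg);up=np.array([0,0,1.])*np.cos(a)+FX*np.sin(a);y=-FY;z=-up;return np.c_[np.cross(y,z),y,z]
def tcp(deg,depth,dx=0,dy=0,tip=TIP):
    "tcp for leg leaning deg, tip depth below mouth along hole (neg = above)"
    R=tilt(deg);up=-R[:,2];return AX+dx*FX+dy*FY+up*(.012-depth)-R@tip,R
E
python3 - <<'E'
from h import *
print(tilt(0)-RT)
p,R=tcp(-19,-.035);print(p);goto(p,R)
E
```

```text
[[ 0.  0. -0.]
 [ 0.  0. -0.]
 [ 0.  0.  0.]]
[0.53219216 0.22670011 0.19697595]
t [ -0.038 -13.048   0.58 ] r [0.018 3.121 0.012]
```

Call:
jog_arm([
  {"fingers": 1,"tx": 0,"ty": -1,"tz": 0,"rx": 0,"ry": 0,"rz": 0},
  {"fingers": 1,"tx": 0,"ty": -2,"tz": 0,"rx": 0,"ry": 0,"rz": 0},
  {"fingers": 1,"tx": 0,"ty": -3,"tz": 0,"rx": 0,"ry": 0,"rz": 0},
  {"fingers": 1,"tx": 0,"ty": -4,"tz": 0,"rx": 0,"ry": 0.5,"rz": 0},
  {"fingers": 1,"tx": 0,"ty": -5,"tz": 0,"rx": 0,"ry": 1,"rz": 0},
  {"fingers": 1,"tx": 0,"ty": -6,"tz": 0,"rx": 0,"ry": 1.5,"rz": 0},
  {"fingers": 1,"tx": 0,"ty": -7,"tz": 0,"rx": 0,"ry": 2,"rz": 0},
  {"fingers": 1,"tx": 0,"ty": -8,"tz": 0,"rx": 0,"ry": 2.5,"rz": 0},
  {"fingers": 1,"tx": 0,"ty": -9,"tz": 0,"rx": 0,"ry": 3.12,"rz": 0},
  {"fingers": 1,"tx": 0,"ty": -10,"tz": 0,"rx": 0,"ry": 3.12,"rz": 0},
  {"fingers": 1,"tx": 0,"ty": -11,"tz": 0,"rx": 0,"ry": 3.12,"rz": 0},
  {"fingers": 1,"tx": 0,"ty": -12,"tz": 0,"rx": 0,"ry": 3.12,"rz": 0},
])

```text
time_s: 10.67
ee_pos: [0.5276, 0.1864, 0.2173]
eef_rot: [[0.946, -0.07, 0.318], [-0.066, -0.998, -0.024], [0.319, 0.002, -0.948]]
force: [1.4, -0.1, -0.8]
finger_gap: 0.0114
```

```bash
python3 - <<'E'
from h import *
brief();p,R=tcp(-19,-.035);goto(p,R)
E
```

```text
t 10.67 p [0.5276 0.1864 0.2173] F [ 1.4 -0.1 -0.8] gap 0.0114
[[0.946, -0.07, 0.318], [-0.066, -0.998, -0.024], [0.319, 0.002, -0.948]]
[-0.72  0.57  0.3   2.09  0.04  0.23 -2.16]
t [-0.119 -1.014  0.494] r [0.015 0.07  0.021]
```

Call:
jog_arm([
  {"fingers": 1,"tx": -0.12,"ty": -0.5,"tz": 0.2,"rx": 0,"ry": 0.07,"rz": 0.02},
  {"fingers": 1,"tx": -0.12,"ty": -1.01,"tz": 0.49,"rx": 0,"ry": 0.07,"rz": 0.02},
  {"fingers": 1,"tx": -0.12,"ty": -1.01,"tz": 0.49,"rx": 0,"ry": 0.07,"rz": 0.02},
  {"fingers": 1,"tx": -0.12,"ty": -1.01,"tz": 0.49,"rx": 0,"ry": 0.07,"rz": 0.02},
  {"fingers": 1,"tx": -0.12,"ty": -1.01,"tz": 0.49,"rx": 0,"ry": 0.07,"rz": 0.02},
])

```text
time_s: 11.08
ee_pos: [0.5334, 0.223, 0.1979]
eef_rot: [[0.943, -0.074, 0.325], [-0.07, -0.997, -0.026], [0.326, 0.002, -0.945]]
force: [-0.4, -0.8, -1.4]
finger_gap: 0.0116
```

```bash
python3 - <<'E'
from h import *
brief();im,d,P,s=wshot("w7")
print("tip px",proj(P,s["ee_pos"]+s["eef_rot"]@TIP),"mouth px",proj(P,AX+.012*(-tilt(-19)[:,2])))
a=cv2.resize(im[100:260,140:340,::-1],None,fx=3,fy=3,interpolation=cv2.INTER_CUBIC)
im2,_=cams.snapshot("scene");S=cams.camera_params("scene")
print("scene tip",proj(S,s["ee_pos"]+s["eef_rot"]@TIP),proj(S,AX))
cv2.imwrite("pics/w7c.png",a);cv2.imwrite("pics/s7.png",cv2.resize(im2[120:220,230:350,::-1],None,fx=5,fy=5,interpolation=cv2.INTER_CUBIC))
E
```

```text
t 11.08 p [0.5334 0.223  0.1979] F [-0.4 -0.8 -1.4] gap 0.0116
[[0.943, -0.074, 0.325], [-0.07, -0.997, -0.026], [0.326, 0.002, -0.945]]
[-0.79  0.63  0.33  2.05  0.01  0.21 -2.21]
tip px [[246.25894926 221.35291124]] mouth px [[242.50803768 207.67124854]]
scene tip [[285.140608  133.1343957]] [[289.80741188 148.06127328]]
```

View pics/w7c.png

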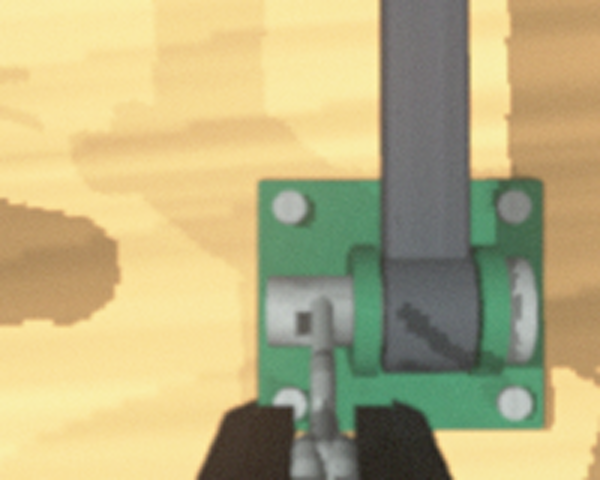

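View pics/s7.png

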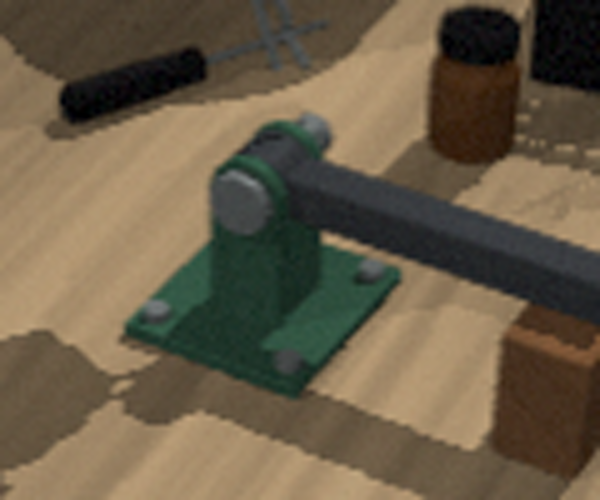

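The wrist view has the mouth at crop (304,322), partly behind the bow's end at (320,300). In the scene view the leg's tip is at about crop (278,68), picture (285.6,133.6), and I predicted (285.1,133.1), so the grip geometry holds.

```bash
python3 - <<'E'
from h import *
im,d,P,z=load("w7")
c=cv2.resize(im[185:225,220:270,::-1],None,fx=14,fy=14,interpolation=cv2.INTER_CUBIC);cv2.imwrite("pics/w7d.png",c)
g=cv2.cvtColor(im,cv2.COLOR_RGB2GRAY)
for r in (197,199,201,205,208): print(r,g[r,222:262].tolist())
E
```

```text
197 [217, 215, 210, 183, 146, 128, 138, 164, 169, 169, 169, 168, 165, 165, 163, 164, 167, 166, 167, 168, 167, 170, 169, 164, 162, 162, 161, 158, 159, 161, 157, 160, 158, 159, 155, 136, 125, 127, 123, 126]
199 [217, 218, 214, 183, 148, 135, 152, 174, 185, 183, 183, 177, 180, 177, 178, 178, 177, 177, 175, 175, 181, 178, 172, 165, 153, 140, 141, 147, 159, 165, 161, 162, 162, 164, 156, 143, 132, 132, 128, 132]
201 [216, 218, 213, 182, 147, 134, 161, 184, 192, 196, 192, 190, 192, 194, 191, 185, 182, 186, 185, 186, 183, 167, 156, 150, 144, 134, 127, 120, 134, 163, 176, 175, 176, 177, 171, 154, 135, 131, 132, 130]
205 [215, 217, 211, 179, 144, 137, 160, 185, 194, 196, 195, 196, 199, 196, 196, 190, 157, 113, 90, 87, 94, 111, 138, 149, 146, 134, 127, 115, 113, 149, 163, 168, 167, 167, 161, 145, 131, 128, 134, 133]
208 [211, 212, 204, 173, 141, 137, 153, 177, 186, 188, 191, 194, 191, 191, 192, 186, 155, 112, 90, 91, 92, 115, 138, 148, 143, 134, 127, 112, 112, 134, 150, 151, 155, 152, 152, 136, 128, 127, 131, 128]
```

View pics/w7d.png

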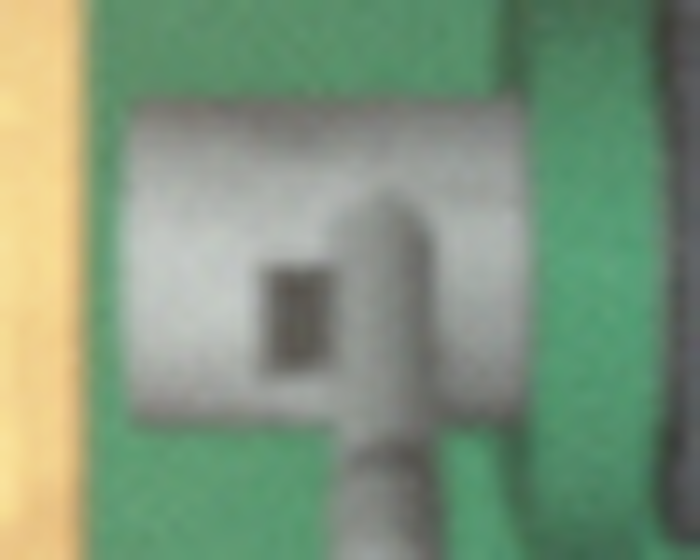

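```bash
python3 - <<'E'
from h import *
im,d,P,z=load("w7")
print("holeleft",plane(P,[(238.7,206.5)],.1005).round(4),"end",plane(P,[(228,203)],.095).round(4),"cheek",plane(P,[(257,203)],.1).round(4))
im4,d4,P4,z4=load("w4")
g=cv2.cvtColor(im4,cv2.COLOR_RGB2GRAY);print(g[144,212:252].tolist()); print(g[132:156,232].tolist())
T=z["p"]+z["R"]@(TIP+[.0,0,0]);print("tip",T, "bow end",proj(P,z["p"]+z["R"]@(TIP+[.015,0,0])), proj(P,z["p"]+z["R"]@(TIP+[.018,.0,0])))
E
```

```text
holeleft [[0.5562 0.2287 0.1005]] end [[0.5602 0.2391 0.095 ]] cheek [[0.5582 0.2108 0.1   ]]
[212, 209, 209, 210, 202, 190, 185, 182, 184, 185, 191, 189, 190, 188, 180, 140, 106, 105, 106, 105, 107, 105, 106, 109, 124, 150, 159, 158, 154, 146, 147, 147, 149, 151, 148, 147, 137, 132, 132, 127]
[170, 180, 186, 187, 182, 184, 183, 166, 130, 106, 102, 107, 107, 106, 108, 125, 143, 164, 150, 120, 129, 132, 128, 133]
tip [0.54466001 0.22208827 0.13534006] bow end [[246.20757969 204.58057783]] [[246.19708405 201.1367087 ]]
```

```bash
sed -i 's/TIP=np.array(\[-.0097,0,/TIP=np.array([-.0097,.0005,/; s/AX=np.array(\[.5587,.2248/AX=np.array([.5587,.2246/' h.py; python3 - <<'E'
from h import *
p,R=tcp(-19,-.008);goto(p,R)
E
```

```text
t [-0.063 -0.108  0.696] r [ 0.016 -0.02  -0.036]
```

Call:
jog_arm([
  {"fingers": 1,"tx": -0.06,"ty": -0.11,"tz": 0.1,"rx": 0,"ry": 0,"rz": -0.04},
  {"fingers": 1,"tx": -0.06,"ty": -0.11,"tz": 0.3,"rx": 0,"ry": 0,"rz": -0.04},
  {"fingers": 1,"tx": -0.06,"ty": -0.11,"tz": 0.5,"rx": 0,"ry": 0,"rz": -0.04},
  {"fingers": 1,"tx": -0.06,"ty": -0.11,"tz": 0.69,"rx": 0,"ry": 0,"rz": -0.04},
  {"fingers": 1,"tx": -0.06,"ty": -0.11,"tz": 0.69,"rx": 0,"ry": 0,"rz": -0.04},
  {"fingers": 1,"tx": -0.06,"ty": -0.11,"tz": 0.69,"rx": 0,"ry": 0,"rz": -0.04},
])

```text
time_s: 11.68
ee_pos: [0.541, 0.2283, 0.1707]
eef_rot: [[0.943, -0.069, 0.326], [-0.065, -0.998, -0.024], [0.327, 0.002, -0.945]]
force: [0.2, 0.7, -1.7]
finger_gap: 0.0116
```

```bash
python3 - <<'E'
from h import *
brief();im,d,P,s=wshot("w8");p,R=tcp(-19,-.008);goto(p,R);p,R=tcp(-19,.004);goto(p,R)
tip=s["ee_pos"]+s["eef_rot"]@TIP
im2,_=cams.snapshot("scene");S=cams.camera_params("scene");im3,_=cams.snapshot("top")
print(proj(S,tip))
a=cv2.resize(im[170:240,200:300,::-1],None,fx=7,fy=7,interpolation=cv2.INTER_CUBIC)
b=cv2.resize(im2[125:165,265:325,::-1],None,fx=11,fy=11,interpolation=cv2.INTER_CUBIC)
cv2.imwrite("pics/w8c.png",a);cv2.imwrite("pics/s8.png",b)
E
```

```text
t 11.68 p [0.541  0.2283 0.1707] F [ 0.2  0.7 -1.7] gap 0.0116
[[0.943, -0.069, 0.326], [-0.065, -0.998, -0.024], [0.327, 0.002, -0.945]]
[-0.78  0.69  0.31  2.05  0.01  0.15 -2.21]
t [ 0.004  0.052 -0.008] r [ 0.004 -0.019  0.027]
t [0.003 0.052 0.292] r [ 0.004 -0.019  0.027]
[[288.19811639 141.53356657]]
```

View pics/w8c.png

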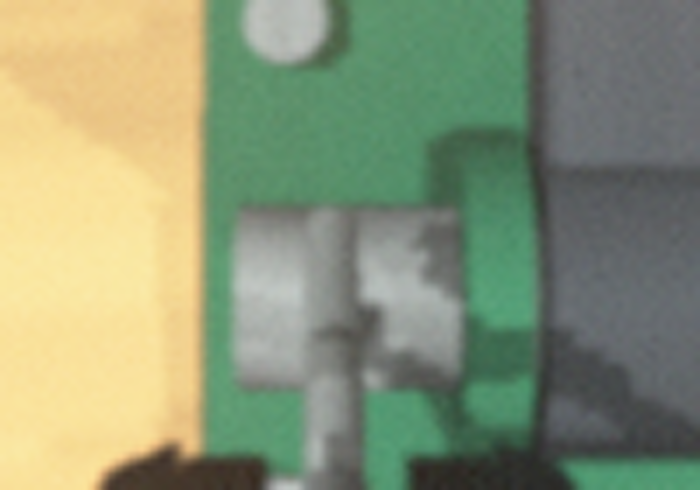

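View pics/s8.png

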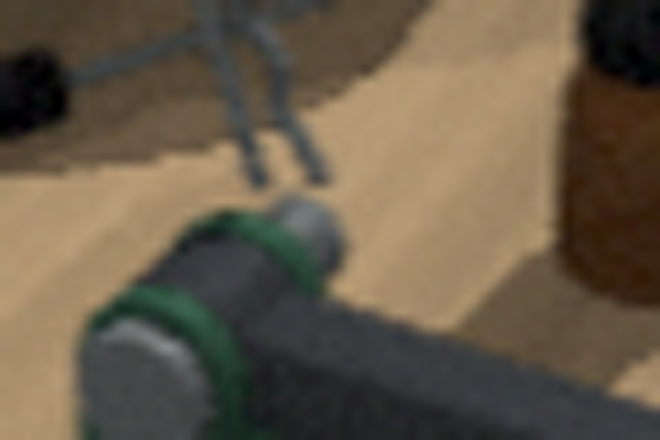

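The leg's tip is about 2 mm too far along +y, in both the image and the measured pose. In the scene view it is at crop (260,183), picture (288.6,141.6), where I predicted it. I'll correct this, then lower gently.

Call:
jog_arm([
  {"fingers": 1,"tx": 0,"ty": 0.05,"tz": 0,"rx": 0,"ry": 0,"rz": 0.03},
  {"fingers": 1,"tx": 0,"ty": 0.05,"tz": 0,"rx": 0,"ry": 0,"rz": 0.03},
  {"fingers": 1,"tx": 0,"ty": 0.05,"tz": 0.08,"rx": 0,"ry": 0,"rz": 0.03},
  {"fingers": 1,"tx": 0,"ty": 0.05,"tz": 0.15,"rx": 0,"ry": 0,"rz": 0.03},
  {"fingers": 1,"tx": 0,"ty": 0.05,"tz": 0.15,"rx": 0,"ry": 0,"rz": 0.03},
  {"fingers": 1,"tx": 0,"ty": 0.05,"tz": 0.15,"rx": 0,"ry": 0,"rz": 0.03},
])

```text
time_s: 12.33
ee_pos: [0.5429, 0.2266, 0.1656]
eef_rot: [[0.942, -0.071, 0.327], [-0.067, -0.997, -0.023], [0.328, -0.0, -0.945]]
force: [-0.1, 0.6, -1.5]
finger_gap: 0.0113
```

```bash
python3 - <<'E'
from h import *
brief();p,R=tcp(-19,.004);goto(p,R)
E
```

```text
t 12.33 p [0.5429 0.2266 0.1656] F [-0.1  0.6 -1.5] gap 0.0113
[[0.942, -0.071, 0.327], [-0.067, -0.997, -0.023], [0.328, -0.0, -0.945]]
[-0.77  0.7   0.3   2.05  0.01  0.14 -2.21]
t [0.004 0.01  0.146] r [-0.    -0.02   0.001]
```

Call:
jog_arm([
  {"fingers": 1,"tx": 0,"ty": 0.01,"tz": 0.03,"rx": 0,"ry": 0,"rz": 0},
  {"fingers": 1,"tx": 0,"ty": 0.01,"tz": 0.06,"rx": 0,"ry": 0,"rz": 0},
  {"fingers": 1,"tx": 0,"ty": 0.01,"tz": 0.09,"rx": 0,"ry": 0,"rz": 0},
  {"fingers": 1,"tx": 0,"ty": 0.01,"tz": 0.09,"rx": 0,"ry": 0,"rz": 0},
])

```text
time_s: 12.67
ee_pos: [0.544, 0.2262, 0.1622]
eef_rot: [[0.942, -0.071, 0.327], [-0.068, -0.997, -0.023], [0.328, -0.0, -0.945]]
force: [0.4, -0.4, -1.2]
finger_gap: 0.0115
```

Call:
jog_arm([
  {"fingers": 1,"tx": 0,"ty": 0,"tz": 0.03,"rx": 0,"ry": 0,"rz": 0},
  {"fingers": 1,"tx": 0,"ty": 0,"tz": 0.06,"rx": 0,"ry": 0,"rz": 0},
  {"fingers": 1,"tx": 0,"ty": 0,"tz": 0.06,"rx": 0,"ry": 0,"rz": 0},
])

```text
time_s: 12.92
ee_pos: [0.5449, 0.2261, 0.16]
eef_rot: [[0.942, -0.071, 0.327], [-0.068, -0.997, -0.023], [0.328, -0.0, -0.945]]
force: [0.2, 0.7, 0.6]
finger_gap: 0.0119
```

Call:
jog_arm([
  {"fingers": 1,"tx": 0,"ty": 0,"tz": 0.03,"rx": 0,"ry": 0,"rz": 0},
  {"fingers": 1,"tx": 0,"ty": 0,"tz": 0.06,"rx": 0,"ry": 0,"rz": 0},
  {"fingers": 1,"tx": 0,"ty": 0,"tz": 0.06,"rx": 0,"ry": 0,"rz": 0},
])

```text
time_s: 13.17
ee_pos: [0.5456, 0.226, 0.1577]
eef_rot: [[0.942, -0.071, 0.327], [-0.068, -0.997, -0.023], [0.328, -0.0, -0.945]]
force: [-0.2, -0.1, -1.1]
finger_gap: 0.0119
```

```bash
python3 - <<'E'
from h import *
s=brief();p,R=tcp(-19,0);print("depth mm",1000*((p-s["ee_pos"])@(-R[:,2])).round(4))
E
```

```text
t 13.17 p [0.5456 0.226  0.1577] F [-0.2 -0.1 -1.1] gap 0.0119
[[0.942, -0.071, 0.327], [-0.068, -0.997, -0.023], [0.328, -0.0, -0.945]]
[-0.76  0.71  0.3   2.05  0.01  0.12 -2.21]
depth mm 6.5
```

There's no resistance at a nominal depth of 6.5 mm, so the leg is in the hole. I'll go a little deeper, then swing it upright.

Call:
jog_arm([
  {"fingers": 1,"tx": 0,"ty": 0,"tz": 0.03,"rx": 0,"ry": 0,"rz": 0},
  {"fingers": 1,"tx": 0,"ty": 0,"tz": 0.06,"rx": 0,"ry": 0,"rz": 0},
  {"fingers": 1,"tx": 0,"ty": 0,"tz": 0.06,"rx": 0,"ry": 0,"rz": 0},
])

```text
time_s: 13.42
ee_pos: [0.5465, 0.226, 0.1555]
eef_rot: [[0.942, -0.071, 0.327], [-0.068, -0.997, -0.023], [0.328, -0.0, -0.945]]
force: [1.0, -0.5, -1.3]
finger_gap: 0.0117
```

```bash
python3 - <<'E'
from h import *
s=brief();p,R=tcp(-19,0);print("depth mm",1000*((p-s["ee_pos"])@(-R[:,2])).round(4))
im2,_=cams.snapshot("scene")
cv2.imwrite("pics/s9.png",cv2.resize(im2[125:165,265:325,::-1],None,fx=11,fy=11,interpolation=cv2.INTER_CUBIC))
for a in (-14,-9,-4,0):
    p,R=tcp(a,.009);goto(p,R)
E
```

```text
t 13.42 p [0.5465 0.226  0.1555] F [ 1.  -0.5 -1.3] gap 0.0117
[[0.942, -0.071, 0.327], [-0.068, -0.997, -0.023], [0.328, -0.0, -0.945]]
[-0.76  0.72  0.3   2.05  0.01  0.12 -2.21]
depth mm 8.9
t [ 0.144 -0.     0.031] r [-0.001 -0.855 -0.   ]
t [ 0.283 -0.     0.071] r [-1.000e-03 -1.689e+00  0.000e+00]
t [ 0.418 -0.     0.123] r [-1.000e-03 -2.522e+00  0.000e+00]
t [ 0.523 -0.     0.173] r [-1.000e-03 -3.189e+00  0.000e+00]
```

View pics/s9.png

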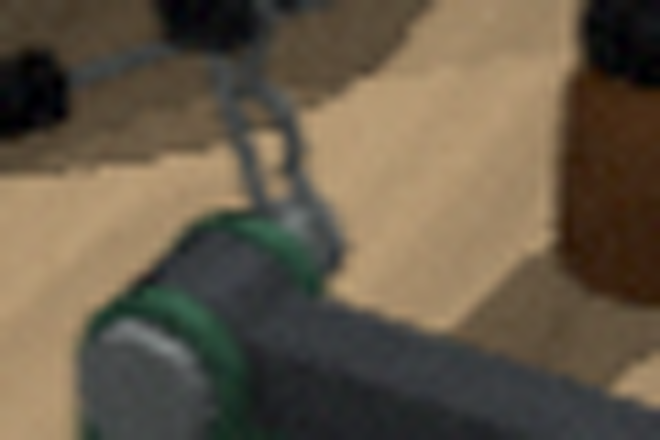

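The scene crop shows the leg entering the pin's top at (262,210) and the bow beside it at (330,220). Now I'll swing it upright about the pin's axis.

Call:
jog_arm([
  {"fingers": 1,"tx": 0.05,"ty": 0,"tz": 0.01,"rx": 0,"ry": -0.28,"rz": 0},
  {"fingers": 1,"tx": 0.1,"ty": 0,"tz": 0.02,"rx": 0,"ry": -0.57,"rz": 0},
  {"fingers": 1,"tx": 0.144,"ty": 0,"tz": 0.03,"rx": 0,"ry": -0.855,"rz": 0},
  {"fingers": 1,"tx": 0.144,"ty": 0,"tz": 0.03,"rx": 0,"ry": -0.855,"rz": 0},
])

```text
time_s: 13.8
ee_pos: [0.5537, 0.2252, 0.1569]
eef_rot: [[0.967, -0.073, 0.242], [-0.071, -0.997, -0.017], [0.243, -0.001, -0.97]]
force: [-0.7, -0.5, 0.0]
finger_gap: 0.0117
```

Call:
jog_arm([
  {"fingers": 1,"tx": 0.05,"ty": 0,"tz": 0.01,"rx": 0,"ry": -0.28,"rz": 0},
  {"fingers": 1,"tx": 0.1,"ty": 0,"tz": 0.02,"rx": 0,"ry": -0.56,"rz": 0},
  {"fingers": 1,"tx": 0.144,"ty": 0,"tz": 0.03,"rx": 0,"ry": -0.83,"rz": 0},
  {"fingers": 1,"tx": 0.144,"ty": 0,"tz": 0.03,"rx": 0,"ry": -0.83,"rz": 0},
])

```text
time_s: 14.13
ee_pos: [0.5587, 0.2249, 0.1565]
eef_rot: [[0.985, -0.073, 0.157], [-0.072, -0.997, -0.011], [0.157, -0.001, -0.988]]
force: [-1.4, -0.8, -0.1]
finger_gap: 0.0118
```

```bash
python3 - <<'E'
from h import *
s=brief();print(s["ft_torque"].round(2))
for a in (-9,-4,0):
    p,R=tcp(a,.009);goto(p,R)
E
```

```text
t 14.13 p [0.5587 0.2249 0.1565] F [-1.4 -0.8 -0.1] gap 0.0118
[[0.985, -0.073, 0.157], [-0.072, -0.997, -0.011], [0.157, -0.001, -0.988]]
[-0.58  0.73  0.13  1.87 -0.01  0.42 -2.13]
[ 0.14  0.45 -0.05]
t [-0.017 -0.004 -0.002] r [-0.004 -0.005 -0.014]
t [ 0.126 -0.004  0.026] r [-0.005 -0.838 -0.013]
t [ 0.238 -0.005  0.056] r [-0.005 -1.505 -0.013]
```

Call:
jog_arm([
  {"fingers": 1,"tx": 0.06,"ty": 0,"tz": 0.01,"rx": 0,"ry": -0.4,"rz": 0},
  {"fingers": 1,"tx": 0.12,"ty": 0,"tz": 0.03,"rx": 0,"ry": -0.8,"rz": 0},
  {"fingers": 1,"tx": 0.18,"ty": 0,"tz": 0.045,"rx": 0,"ry": -1.2,"rz": 0},
  {"fingers": 1,"tx": 0.24,"ty": 0,"tz": 0.056,"rx": 0,"ry": -1.5,"rz": -0.01},
  {"fingers": 1,"tx": 0.24,"ty": 0,"tz": 0.056,"rx": 0,"ry": -1.5,"rz": -0.01},
  {"fingers": 1,"tx": 0.24,"ty": 0,"tz": 0.056,"rx": 0,"ry": -1.5,"rz": -0.01},
])

```text
time_s: 14.63
ee_pos: [0.5671, 0.2244, 0.1552]
eef_rot: [[0.998, -0.07, 0.0], [-0.07, -0.998, -0.001], [0.0, 0.001, -1.0]]
force: [-1.5, -0.3, -1.2]
finger_gap: 0.0121
```

```bash
python3 - <<'E'
from h import *
s=brief();print(s["ft_torque"].round(2))
im,d,P,s=wshot("w10");im2,_=cams.snapshot("scene")
p,R=tcp(0,.009);goto(p,R);p,R=tcp(0,.045);goto(p,R);print(p)
a=cv2.resize(im[110:230,180:320,::-1],None,fx=5,fy=5,interpolation=cv2.INTER_CUBIC);cv2.imwrite("pics/w10c.png",a)
cv2.imwrite("pics/s10.png",cv2.resize(im2[125:165,265:325,::-1],None,fx=11,fy=11,interpolation=cv2.INTER_CUBIC))
E
```

```text
t 14.63 p [0.5671 0.2244 0.1552] F [-1.5 -0.3 -1.2] gap 0.0121
[[0.998, -0.07, 0.0], [-0.07, -0.998, -0.001], [0.0, 0.001, -1.0]]
[-0.48  0.77  0.04  1.7  -0.05  0.67 -2.05]
[-0.08  0.16  0.01]
t [ 0.034 -0.    -0.006] r [ 0.006 -0.009  0.017]
t [ 0.033 -0.001  0.894] r [ 0.006 -0.009  0.017]
[0.56841092 0.2244052  0.1198    ]
```

View pics/w10c.png

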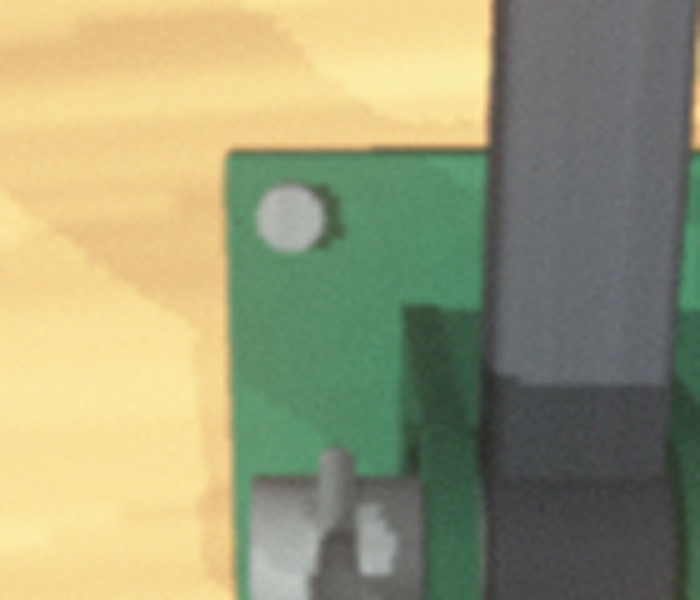

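View pics/s10.png

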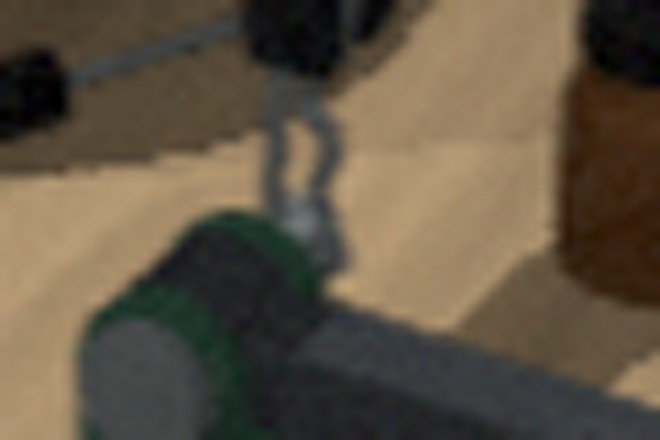

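The leg is upright in the hole, with the bow on the +x side at wrist crop (337,470), and forces are below 2 N. I'll lower it now.

Call:
jog_arm([
  {"fingers": 1,"tx": 0.03,"ty": 0,"tz": 0,"rx": 0,"ry": 0,"rz": 0},
  {"fingers": 1,"tx": 0.03,"ty": 0,"tz": 0.05,"rx": 0,"ry": 0,"rz": 0},
  {"fingers": 1,"tx": 0.03,"ty": 0,"tz": 0.1,"rx": 0,"ry": 0,"rz": 0},
  {"fingers": 1,"tx": 0.03,"ty": 0,"tz": 0.15,"rx": 0,"ry": 0,"rz": 0},
  {"fingers": 1,"tx": 0.03,"ty": 0,"tz": 0.15,"rx": 0,"ry": 0,"rz": 0},
], newtons=50)

```text
time_s: 15.15
ee_pos: [0.5686, 0.2247, 0.1496]
eef_rot: [[0.998, -0.07, -0.0], [-0.07, -0.998, 0.0], [-0.0, -0.0, -1.0]]
force: [-2.0, 0.5, -2.1]
finger_gap: 0.0114
```

Call:
jog_arm([
  {"fingers": 1,"tx": 0,"ty": 0,"tz": 0.05,"rx": 0,"ry": 0,"rz": 0},
  {"fingers": 1,"tx": 0,"ty": 0,"tz": 0.1,"rx": 0,"ry": 0,"rz": 0},
  {"fingers": 1,"tx": 0,"ty": 0,"tz": 0.15,"rx": 0,"ry": 0,"rz": 0},
  {"fingers": 1,"tx": 0,"ty": 0,"tz": 0.15,"rx": 0,"ry": 0,"rz": 0},
])

```text
time_s: 15.48
ee_pos: [0.5694, 0.2245, 0.1435]
eef_rot: [[0.998, -0.07, 0.001], [-0.07, -0.998, 0.0], [0.001, -0.0, -1.0]]
force: [-1.2, 0.1, -1.0]
finger_gap: 0.0114
```

Call:
jog_arm([
  {"fingers": 1,"tx": 0,"ty": 0,"tz": 0.05,"rx": 0,"ry": 0,"rz": 0},
  {"fingers": 1,"tx": 0,"ty": 0,"tz": 0.1,"rx": 0,"ry": 0,"rz": 0},
  {"fingers": 1,"tx": 0,"ty": 0,"tz": 0.15,"rx": 0,"ry": 0,"rz": 0},
  {"fingers": 1,"tx": 0,"ty": 0,"tz": 0.15,"rx": 0,"ry": 0,"rz": 0},
])

```text
time_s: 15.82
ee_pos: [0.5695, 0.2243, 0.1375]
eef_rot: [[0.998, -0.071, 0.001], [-0.071, -0.998, -0.0], [0.001, -0.0, -1.0]]
force: [-0.5, 0.4, -1.1]
finger_gap: 0.0115
```

Call:
jog_arm([
  {"fingers": 1,"tx": 0,"ty": 0,"tz": 0.04,"rx": 0,"ry": 0,"rz": 0},
  {"fingers": 1,"tx": 0,"ty": 0,"tz": 0.08,"rx": 0,"ry": 0,"rz": 0},
  {"fingers": 1,"tx": 0,"ty": 0,"tz": 0.12,"rx": 0,"ry": 0,"rz": 0},
  {"fingers": 1,"tx": 0,"ty": 0,"tz": 0.12,"rx": 0,"ry": 0,"rz": 0},
])

```text
time_s: 16.15
ee_pos: [0.5697, 0.2244, 0.1329]
eef_rot: [[0.998, -0.071, 0.002], [-0.071, -0.998, 0.0], [0.002, -0.0, -1.0]]
force: [0.8, 0.5, -0.9]
finger_gap: 0.0115
```

Call:
jog_arm([
  {"fingers": 1,"tx": 0,"ty": 0,"tz": 0.04,"rx": 0,"ry": 0,"rz": 0},
  {"fingers": 1,"tx": 0,"ty": 0,"tz": 0.08,"rx": 0,"ry": 0,"rz": 0},
  {"fingers": 1,"tx": 0,"ty": 0,"tz": 0.08,"rx": 0,"ry": 0,"rz": 0},
])

```text
time_s: 16.4
ee_pos: [0.5697, 0.2243, 0.1295]
eef_rot: [[0.998, -0.071, 0.002], [-0.071, -0.998, 0.0], [0.002, -0.0, -1.0]]
force: [3.3, 0.4, -2.8]
finger_gap: 0.0116
```

```bash
python3 - <<'E'
from h import *
s=brief();print(s["ft_torque"].round(2));p,R=tcp(0,.045);goto(p,R)
im2,_=cams.snapshot("scene");print(proj(cams.camera_params("scene"),np.array([p+R@TIP,p+R@SEAT])))
cv2.imwrite("pics/s11.png",cv2.resize(im2[110:165,265:325,::-1],None,fx=10,fy=10,interpolation=cv2.INTER_CUBIC))
E
```

```text
t 16.4 p [0.5697 0.2243 0.1295] F [ 3.3  0.4 -2.8] gap 0.0116
[[0.998, -0.071, 0.002], [-0.071, -0.998, 0.0], [0.002, -0.0, -1.0]]
[-0.47  0.81  0.04  1.71 -0.05  0.62 -2.05]
[ 0.06 -0.67  0.01]
t [-0.034  0.001  0.243] r [-0.003 -0.016  0.008]
[[289.4387495  158.00075798]
 [289.86551785 148.01177579]]
```

View pics/s11.png

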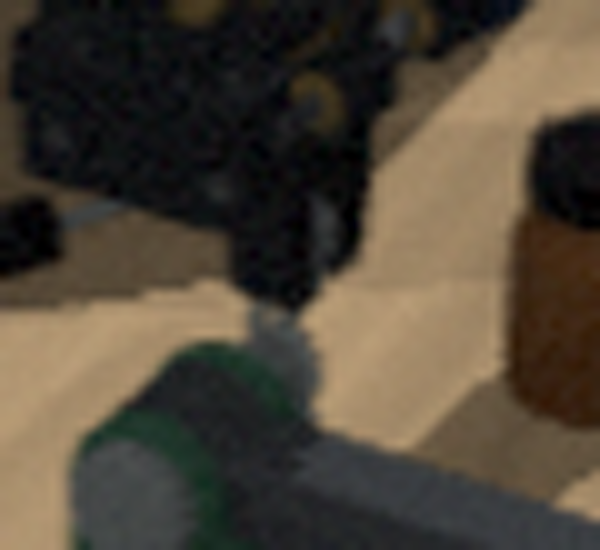

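Call:
jog_arm([
  {"fingers": 1,"tx": -0.01,"ty": 0,"tz": 0.03,"rx": 0,"ry": 0,"rz": 0},
  {"fingers": 1,"tx": -0.01,"ty": 0,"tz": 0.06,"rx": 0,"ry": 0,"rz": 0},
  {"fingers": 1,"tx": -0.01,"ty": 0,"tz": 0.06,"rx": 0,"ry": 0,"rz": 0},
])

```text
time_s: 16.7
ee_pos: [0.5693, 0.2244, 0.1274]
eef_rot: [[0.998, -0.071, 0.002], [-0.071, -0.998, 0.0], [0.002, -0.0, -1.0]]
force: [4.7, 0.1, -1.6]
finger_gap: 0.0115
```

Call:
jog_arm([
  {"fingers": 1,"tx": 0,"ty": 0,"tz": 0.03,"rx": 0,"ry": 0,"rz": 0},
  {"fingers": 1,"tx": 0,"ty": 0,"tz": 0.06,"rx": 0,"ry": 0,"rz": 0},
  {"fingers": 1,"tx": 0,"ty": 0,"tz": 0.06,"rx": 0,"ry": 0,"rz": 0},
])

```text
time_s: 16.95
ee_pos: [0.5687, 0.2244, 0.1247]
eef_rot: [[0.998, -0.07, 0.0], [-0.07, -0.998, -0.0], [0.0, -0.0, -1.0]]
force: [4.5, -0.4, -2.4]
finger_gap: 0.0113
```

Call:
jog_arm([
  {"fingers": 1,"tx": 0,"ty": 0,"tz": 0.03,"rx": 0,"ry": 0,"rz": 0},
  {"fingers": 1,"tx": 0,"ty": 0,"tz": 0.06,"rx": 0,"ry": 0,"rz": 0},
  {"fingers": 1,"tx": 0,"ty": 0,"tz": 0.06,"rx": 0,"ry": 0,"rz": 0},
])

```text
time_s: 17.2
ee_pos: [0.5683, 0.2244, 0.1223]
eef_rot: [[0.998, -0.07, -0.0], [-0.07, -0.998, -0.0], [-0.0, 0.0, -1.0]]
force: [3.8, 0.7, -1.7]
finger_gap: 0.0112
```

Call:
jog_arm([
  {"fingers": 1,"tx": 0,"ty": 0,"tz": 0.02,"rx": 0,"ry": 0,"rz": 0},
  {"fingers": 1,"tx": 0,"ty": 0,"tz": 0.04,"rx": 0,"ry": 0,"rz": 0},
  {"fingers": 1,"tx": 0,"ty": 0,"tz": 0.04,"rx": 0,"ry": 0,"rz": 0},
])

```text
time_s: 17.45
ee_pos: [0.5683, 0.2244, 0.1209]
eef_rot: [[0.998, -0.07, -0.0], [-0.07, -0.998, -0.0], [-0.0, 0.0, -1.0]]
force: [1.2, -1.0, -1.5]
finger_gap: 0.0114
```

Call:
jog_arm([
  {"fingers": 1,"tx": 0,"ty": 0,"tz": 0.02,"rx": 0,"ry": 0,"rz": 0},
  {"fingers": 1,"tx": 0,"ty": 0,"tz": 0.04,"rx": 0,"ry": 0,"rz": 0},
  {"fingers": 1,"tx": 0,"ty": 0,"tz": 0.04,"rx": 0,"ry": 0,"rz": 0},
])

```text
time_s: 17.7
ee_pos: [0.5686, 0.2245, 0.1197]
eef_rot: [[0.998, -0.07, 0.0], [-0.07, -0.998, 0.0], [0.0, -0.0, -1.0]]
force: [1.2, 0.5, 1.7]
finger_gap: 0.0119
```

Call:
jog_arm([
  {"fingers": 1,"tx": 0,"ty": 0,"tz": 0.02,"rx": 0,"ry": 0,"rz": 0},
  {"fingers": 1,"tx": 0,"ty": 0,"tz": 0.04,"rx": 0,"ry": 0,"rz": 0},
  {"fingers": 1,"tx": 0,"ty": 0,"tz": 0.04,"rx": 0,"ry": 0,"rz": 0},
])

```text
time_s: 17.95
ee_pos: [0.5698, 0.2246, 0.1184]
eef_rot: [[0.998, -0.071, 0.003], [-0.071, -0.998, 0.001], [0.003, -0.001, -1.0]]
force: [3.8, -0.5, 2.4]
finger_gap: 0.0116
```

```bash
python3 - <<'E'
from h import *
s=brief();print(s["ft_torque"].round(2))
im,d,P,s=wshot("w12");im2,_=cams.snapshot("scene");S=cams.camera_params("scene")
cz=s["ee_pos"]+s["eef_rot"]@np.array([-.0007,.0005,-.0152]);print("coil exp",proj(S,cz),"wrist",proj(P,cz),"axis",proj(S,AX),proj(P,AX))
cv2.imwrite("pics/w12c.png",cv2.resize(im[150:310,160:340,::-1],None,fx=4,fy=4,interpolation=cv2.INTER_CUBIC))
cv2.imwrite("pics/s12.png",cv2.resize(im2[110:165,265:325,::-1],None,fx=10,fy=10,interpolation=cv2.INTER_CUBIC))
E
```

```text
t 17.95 p [0.5698 0.2246 0.1184] F [ 3.8 -0.5  2.4] gap 0.0116
[[0.998, -0.071, 0.003], [-0.071, -0.998, 0.001], [0.003, -0.001, -1.0]]
[-0.47  0.83  0.04  1.71 -0.05  0.6  -2.05]
[ 0.   -0.64 -0.06]
coil exp [[293.6623035  135.51309377]] wrist [[246.47341144 265.08046699]] axis [[289.77637115 148.09662243]] [[247.2891325  243.25200648]]
```

View pics/w12c.png

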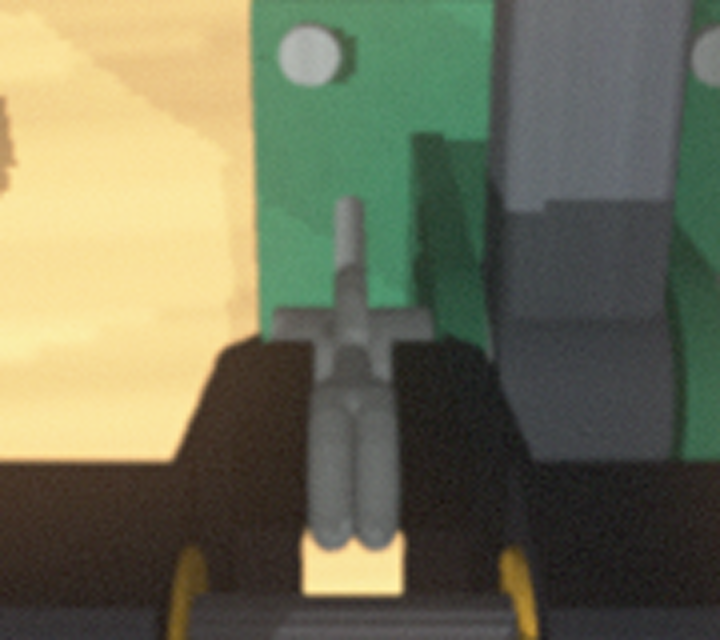

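View pics/s12.png

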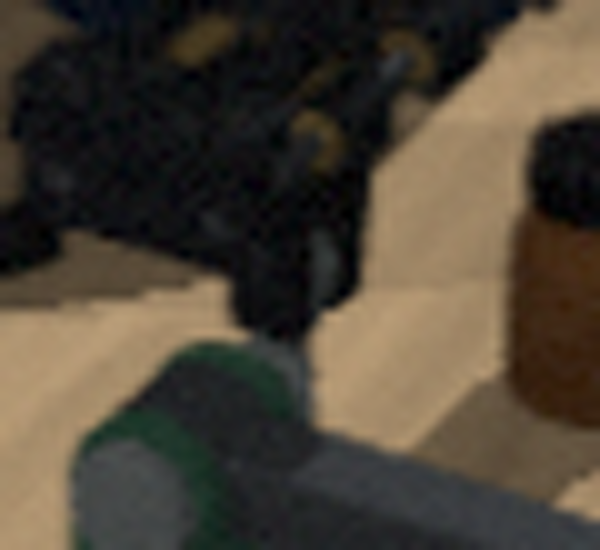

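```bash
python3 - <<'E'
import cv2,numpy as np
L=[cv2.resize(cv2.imread(f"pics/{n}.png")[180:300,210:285],None,fx=3,fy=4,interpolation=cv2.INTER_CUBIC) for n in("w6","w10","w12")]
cv2.imwrite("pics/cmp.png",np.hstack(L))
E
```

```text
(no output)
```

View pics/cmp.png

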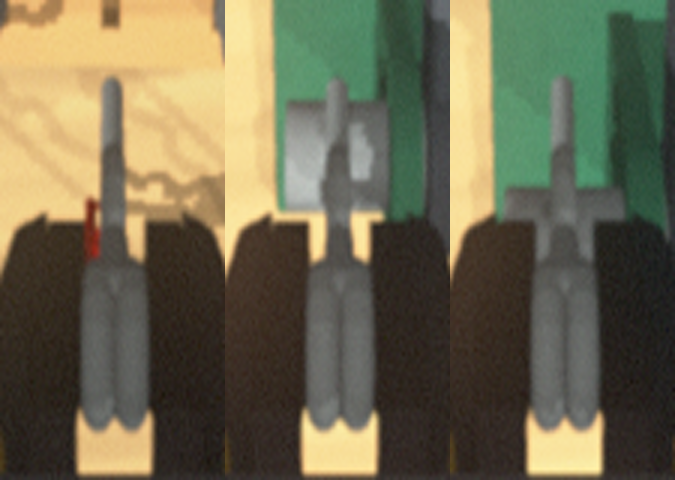

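The grip hasn't slipped, since the coil and bow end look the same as before insertion. The bow's end is below the pin and nearly back at its relaxed place. I'll press slightly more to feel the shoulder stop.

Call:
jog_arm([
  {"fingers": 1,"tx": -0.02,"ty": 0,"tz": 0.015,"rx": 0,"ry": 0,"rz": 0},
  {"fingers": 1,"tx": -0.02,"ty": 0,"tz": 0.03,"rx": 0,"ry": 0,"rz": 0},
  {"fingers": 1,"tx": -0.02,"ty": 0,"tz": 0.03,"rx": 0,"ry": 0,"rz": 0},
])

```text
time_s: 18.3
ee_pos: [0.5699, 0.2246, 0.118]
eef_rot: [[0.997, -0.071, 0.005], [-0.071, -0.997, 0.001], [0.005, -0.001, -1.0]]
force: [3.2, -0.5, 7.5]
finger_gap: 0.0115
```

Call:
jog_arm([
  {"fingers": 1,"tx": 0,"ty": 0,"tz": 0.015,"rx": 0,"ry": 0,"rz": 0},
  {"fingers": 1,"tx": 0,"ty": 0,"tz": 0.03,"rx": 0,"ry": 0,"rz": 0},
  {"fingers": 1,"tx": 0,"ty": 0,"tz": 0.03,"rx": 0,"ry": 0,"rz": 0},
])

```text
time_s: 18.55
ee_pos: [0.5705, 0.2247, 0.1172]
eef_rot: [[0.997, -0.071, 0.006], [-0.071, -0.997, 0.001], [0.006, -0.002, -1.0]]
force: [4.3, -0.7, 10.2]
finger_gap: 0.0117
```

```bash
python3 - <<'E'
from h import *
s=brief();print(s["ft_torque"].round(2))
wshot("w13")
L=[cv2.resize(cv2.imread(f"pics/{n}.png")[180:300,210:285],None,fx=3,fy=4,interpolation=cv2.INTER_CUBIC) for n in("w6","w12","w13")]
cv2.imwrite("pics/cmp2.png",np.hstack(L))
E
```

```text
t 18.55 p [0.5705 0.2247 0.1172] F [ 4.3 -0.7 10.2] gap 0.0117
[[0.997, -0.071, 0.006], [-0.071, -0.997, 0.001], [0.006, -0.002, -1.0]]
[-0.47  0.83  0.04  1.72 -0.05  0.59 -2.05]
[-0.13 -0.84 -0.04]
```

View pics/cmp2.png

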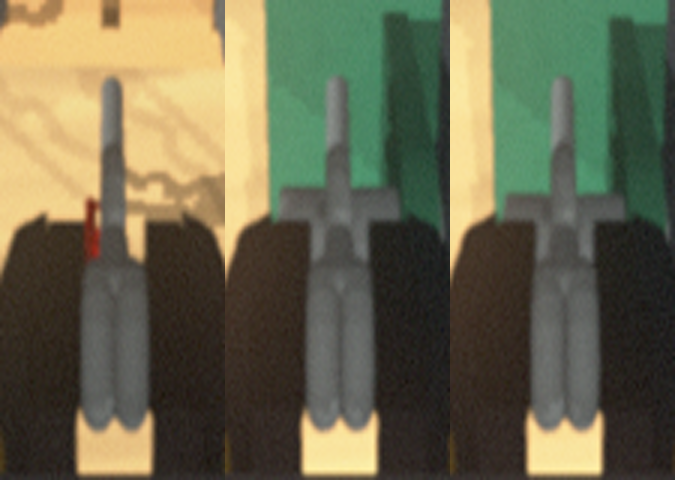

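Call:
jog_arm([
  {"fingers": 1,"tx": 0,"ty": 0,"tz": -0.03,"rx": 0,"ry": 0,"rz": 0},
  {"fingers": 1,"tx": 0,"ty": 0,"tz": -0.06,"rx": 0,"ry": 0,"rz": 0},
  {"fingers": 1,"tx": 0,"ty": 0,"tz": -0.06,"rx": 0,"ry": 0,"rz": 0},
])

```text
time_s: 18.85
ee_pos: [0.5694, 0.2246, 0.1185]
eef_rot: [[0.997, -0.071, 0.003], [-0.071, -0.997, 0.001], [0.003, -0.001, -1.0]]
force: [5.6, -0.5, 4.4]
finger_gap: 0.0116
```

Call:
jog_arm([
  {"fingers": 1,"tx": 0.02,"ty": 0,"tz": -0.02,"rx": 0,"ry": 0,"rz": 0},
  {"fingers": 1,"tx": 0.04,"ty": 0,"tz": -0.03,"rx": 0,"ry": 0,"rz": 0},
  {"fingers": 1,"tx": 0.04,"ty": 0,"tz": -0.03,"rx": 0,"ry": 0,"rz": 0},
])

```text
time_s: 19.1
ee_pos: [0.5693, 0.2245, 0.1188]
eef_rot: [[0.998, -0.07, -0.0], [-0.07, -0.998, 0.0], [-0.0, -0.0, -1.0]]
force: [3.4, 0.1, 1.7]
finger_gap: 0.0114
```

Call:
jog_arm([
  {"fingers": 0.5,"tx": 0,"ty": 0,"tz": 0,"rx": 0,"ry": 0,"rz": 0},
  {"fingers": 0.5,"tx": 0,"ty": 0,"tz": 0,"rx": 0,"ry": 0,"rz": 0},
  {"fingers": 0.5,"tx": 0,"ty": 0,"tz": 0,"rx": 0,"ry": 0,"rz": 0},
  {"fingers": 0.5,"tx": 0,"ty": 0,"tz": 0,"rx": 0,"ry": 0,"rz": 0},
])

```text
time_s: 19.43
ee_pos: [0.5681, 0.2243, 0.1185]
eef_rot: [[0.998, -0.07, -0.002], [-0.07, -0.998, -0.001], [-0.002, 0.001, -1.0]]
force: [0.1, 0.9, -0.2]
finger_gap: 0.0221
```

```bash
python3 - <<'E'
from h import *
s=brief();print(s["ft_torque"].round(2))
wshot("w14")
L=[cv2.resize(cv2.imread(f"pics/{n}.png")[180:300,210:285],None,fx=3,fy=4,interpolation=cv2.INTER_CUBIC) for n in("w6","w13","w14")]
cv2.imwrite("pics/cmp3.png",np.hstack(L))
E
```

```text
t 19.43 p [0.5681 0.2243 0.1185] F [ 0.1  0.9 -0.2] gap 0.0221
[[0.998, -0.07, -0.002], [-0.07, -0.998, -0.001], [-0.002, 0.001, -1.0]]
[-0.47  0.83  0.04  1.71 -0.05  0.6  -2.05]
[-0.01 -0.03  0.01]
```

View pics/cmp3.png

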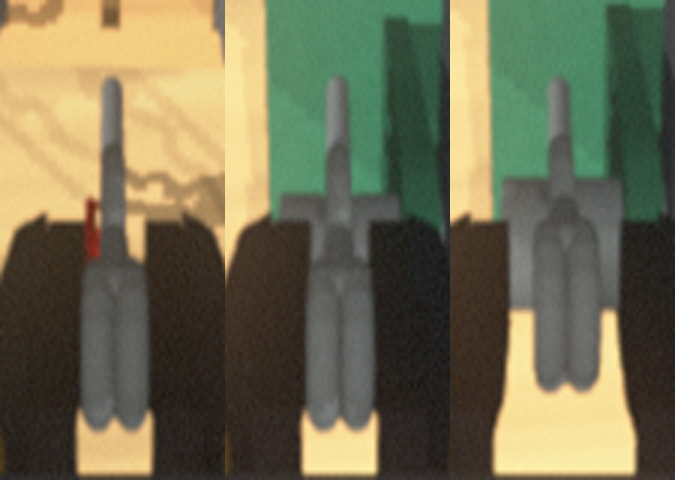

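The coil shifted about 10 px to +x on release while the bow's end stayed put, so the cotter has tilted a little. I'll rise clear and look.

Call:
jog_arm([
  {"fingers": 0.4,"tx": 0,"ty": 0,"tz": -0.2,"rx": 0,"ry": 0,"rz": 0},
  {"fingers": 0.4,"tx": 0,"ty": 0,"tz": -0.5,"rx": 0,"ry": 0,"rz": 0},
  {"fingers": 0.4,"tx": -0.3,"ty": 0,"tz": -1.0,"rx": 0,"ry": 0,"rz": 0},
  {"fingers": 0.4,"tx": -1.0,"ty": 0,"tz": -1.6,"rx": 0,"ry": 0,"rz": 0},
  {"fingers": 0.4,"tx": -1.6,"ty": 0,"tz": -2.0,"rx": 0,"ry": 0,"rz": 0},
  {"fingers": 0.4,"tx": -1.6,"ty": 0,"tz": -2.0,"rx": 0,"ry": 0,"rz": 0},
  {"fingers": 0.4,"tx": -1.6,"ty": 0,"tz": -2.0,"rx": 0,"ry": 0,"rz": 0},
  {"fingers": 0.4,"tx": -1.6,"ty": 0,"tz": -2.0,"rx": 0,"ry": 0,"rz": 0},
])

```text
time_s: 20.15
ee_pos: [0.5066, 0.2289, 0.1997]
eef_rot: [[0.998, -0.071, 0.002], [-0.071, -0.998, 0.001], [0.002, -0.001, -1.0]]
force: [-0.7, -0.1, -0.0]
finger_gap: 0.0263
```

```bash
python3 - <<'E'
from h import *
s=brief()
im,d,P,s=wshot("w15");im2,d2=cams.snapshot("scene");np.save("pics/s15d.npy",d2);cv2.imwrite("pics/s15full.png",im2[:,:,::-1])
u,v=map(int,proj(P,AX)[0]);print(u,v)
c=np.array([0,.0,.0]);
# expected when upright and home
up=np.array([0,0,1.])
pts=np.array([AX,AX+.045*up+.009*FX,AX+.057*up+.009*FX,AX-.033*up+.015*FX])
print("wrist exp axis,coil,coiltop,bow end",proj(P,pts).round(1).tolist());print("scene exp",proj(cams.camera_params("scene"),pts).round(1).tolist())
a=max(v-60,0);cv2.imwrite("pics/w15c.png",cv2.resize(im[a:v+60,u-70:u+70,::-1],None,fx=5,fy=5,interpolation=cv2.INTER_CUBIC));print(u-70,a)
cv2.imwrite("pics/s15.png",cv2.resize(im2[115:170,260:320,::-1],None,fx=10,fy=10,interpolation=cv2.INTER_CUBIC))
E
```

```text
t 20.15 p [0.5066 0.2289 0.1997] F [-0.7 -0.1 -0. ] gap 0.0263
[[0.998, -0.071, 0.002], [-0.071, -0.998, 0.001], [0.002, -0.001, -1.0]]
[-0.54  0.65  0.05  1.83 -0.05  0.66 -2.1 ]
247 139
wrist exp axis,coil,coiltop,bow end [[247.2, 139.4], [247.0, 135.1], [247.0, 137.1], [247.3, 120.5]]
scene exp [[289.8, 148.1], [293.2, 135.0], [293.3, 131.1], [294.1, 159.6]]
177 79
```

View pics/w15c.png

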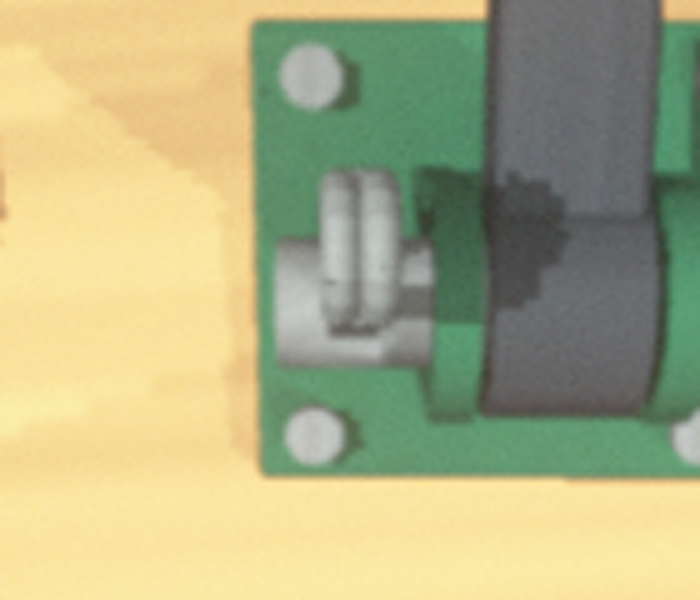

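View pics/s15.png

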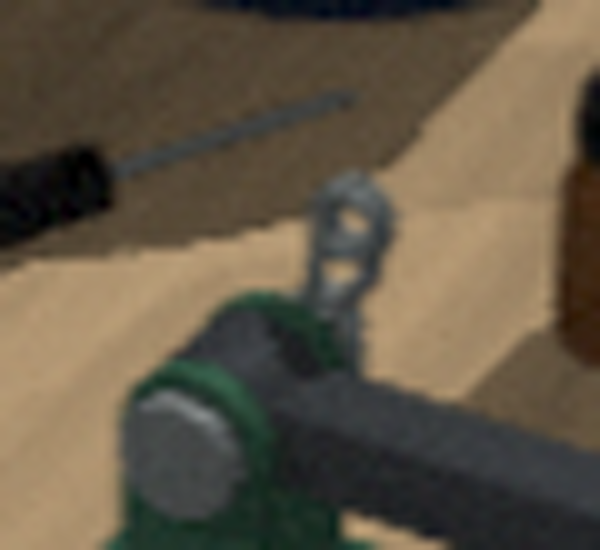

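```bash
python3 - <<'E'
from h import *
im,d,P,z=load("w15");S=cams.camera_params("scene");d2=np.load("pics/s15d.npy")
w=[(177+361/5-.4,79+249/5-.4)];s=[(260+352/10-.45,115+222/10-.45)]
X,e=tri(P,w,S,s);print("coil",X.round(4),e.round(4));v=X-AX;print("rel axis fork x,y,z mm",(v@FX*1000).round(1),(v@FY*1000).round(1),(v[2]*1000).round(1))
# depth on coil top in wrist view
for px in [(341,200),(380,200),(341,240),(380,240),(341,290),(380,290)]:
    q=(177+px[0]/5-.4,79+px[1]/5-.4);u,vv=map(int,np.round(q));X=bydepth(P,[q],[d[vv,u]])[0];r=X-AX
    print(px,[round(1000*t,1) for t in (r@FX,r@FY,r[2])])
E
```

```text
coil [0.5727 0.2224 0.1318] 0.0008
rel axis fork x,y,z mm 14.1 -1.2 41.8
(341, 200) [np.float64(21.5), np.float64(1.6), np.float64(51.2)]
(380, 200) [np.float64(21.5), np.float64(-4.1), np.float64(51.2)]
(341, 240) [np.float64(16.0), np.float64(1.6), np.float64(53.0)]
(380, 240) [np.float64(16.1), np.float64(-4.1), np.float64(53.7)]
(341, 290) [np.float64(8.8), np.float64(1.6), np.float64(52.9)]
(380, 290) [np.float64(8.7), np.float64(-4.1), np.float64(51.9)]
```

The coil sits at fork x +14, z +42 mm from the pin axis. Home and upright would be +9, +45, so it leans about 7° with the leg fully in. To judge the bow I want a side view from the pin's end.

```bash
python3 - <<'E'
from h import *
im,d,P,z=load("w15");R0=z["R"];p0=z["p"]
Rc=R0.T@P["T"][:3,:3];pc=R0.T@(P["T"][:3,3]-p0);print(pc.round(4))
for ang in (45,60):
    a=np.radians(ang);zt=-FY*np.sin(a)-np.array([0,0,1])*np.cos(a);xt=FX;R=np.c_[xt,np.cross(zt,xt),zt]
    # ray through pixel (250,130)
    PP=dict(P);T=np.eye(4);T[:3,:3]=R@Rc;PP["T"]=T
    _,dr=rays(PP,[(250,130)]);cam=AX+np.array([0,0,.01])-dr[0]*.27
    p=cam-R@pc;print(ang,p.round(3),"cam",cam.round(3));goto(p,R)
E
```

```text
[ 0.0854  0.0013 -0.1456]
45 [0.507 0.323 0.19 ] cam [0.599 0.419 0.294]
t [-0.158 -2.365  0.221] r [-7.499e+00 -9.000e-03 -3.000e-03]
60 [0.508 0.343 0.162] cam [0.603 0.462 0.236]
t [-0.158 -2.866  0.91 ] r [-9.999e+00 -9.000e-03 -4.000e-03]
```

Call:
jog_arm([
  {"fingers": 0.4,"tx": -0.16,"ty": -0.8,"tz": -0.3,"rx": -0.5,"ry": 0,"rz": 0},
  {"fingers": 0.4,"tx": -0.16,"ty": -1.6,"tz": -0.3,"rx": -1.5,"ry": 0,"rz": 0},
  {"fingers": 0.4,"tx": -0.16,"ty": -2.36,"tz": -0.2,"rx": -2.5,"ry": 0,"rz": 0},
  {"fingers": 0.4,"tx": -0.16,"ty": -2.36,"tz": 0,"rx": -3.5,"ry": 0,"rz": 0},
  {"fingers": 0.4,"tx": -0.16,"ty": -2.36,"tz": 0.1,"rx": -4.5,"ry": 0,"rz": 0},
  {"fingers": 0.4,"tx": -0.16,"ty": -2.36,"tz": 0.22,"rx": -5.5,"ry": 0,"rz": 0},
  {"fingers": 0.4,"tx": -0.16,"ty": -2.36,"tz": 0.22,"rx": -6.5,"ry": 0,"rz": 0},
  {"fingers": 0.4,"tx": -0.16,"ty": -2.36,"tz": 0.22,"rx": -7.5,"ry": 0,"rz": 0},
  {"fingers": 0.4,"tx": -0.16,"ty": -2.36,"tz": 0.22,"rx": -7.5,"ry": 0,"rz": 0},
  {"fingers": 0.4,"tx": -0.16,"ty": -2.36,"tz": 0.22,"rx": -7.5,"ry": 0,"rz": 0},
  {"fingers": 0.4,"tx": -0.16,"ty": -2.36,"tz": 0.22,"rx": -7.5,"ry": 0,"rz": 0},
])

```text
time_s: 21.17
ee_pos: [0.5069, 0.3224, 0.1906]
eef_rot: [[0.997, -0.052, -0.05], [-0.072, -0.706, -0.705], [0.002, 0.706, -0.708]]
force: [0.1, -0.5, 0.8]
finger_gap: 0.0265
```

```bash
python3 - <<'E'
from h import *
s=brief()
im,d,P,s=wshot("w16")
up=np.array([0,0,1.])
pts=np.array([AX,AX+.014*FY,AX+.045*up+.009*FX,AX-.033*up,AX-.033*up+.015*FX]);px=proj(P,pts);print(px.round(1).tolist())
u,v=px[0].astype(int);x0=max(u-50,0);y0=max(v-60,0)
print(x0,y0);cv2.imwrite("pics/w16c.png",cv2.resize(im[y0:y0+100,x0:x0+120,::-1],None,fx=6,fy=6,interpolation=cv2.INTER_CUBIC))
E
```

```text
t 21.17 p [0.5069 0.3224 0.1906] F [ 0.1 -0.5  0.8] gap 0.0265
[[0.997, -0.052, -0.05], [-0.072, -0.706, -0.705], [0.002, 0.706, -0.708]]
[-1.02  1.07  0.35  1.2   0.2   1.51 -2.47]
[[242.6, 129.2], [232.3, 130.2], [277.5, 122.3], [221.7, 127.3], [221.3, 113.1]]
192 69
```

View pics/w16c.png

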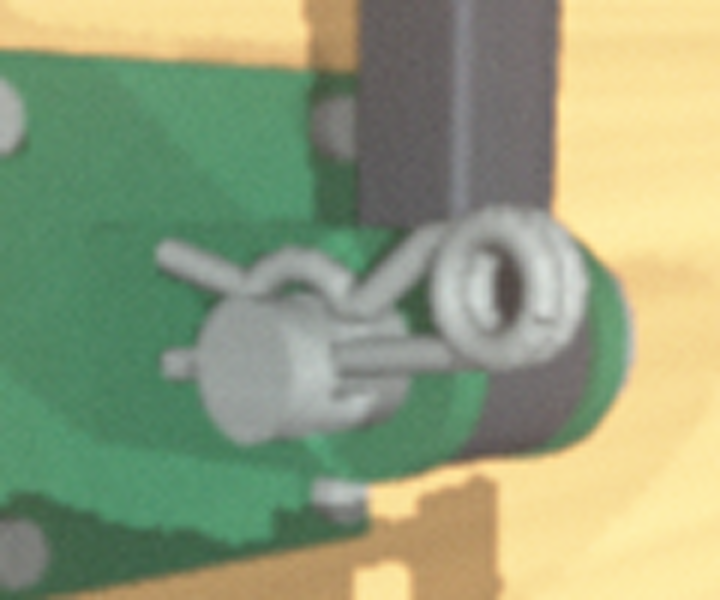

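The side view is clear. The leg runs through the pin and comes out at (180,363), the bow arches round the pin at (295,260), necks at (240,287) and flares at (170,250), with the coil at (508,288). I'll measure these points in the cotter's plane.

```bash
python3 - <<'E'
from h import *
def inpl(P,uv,y=0):
    o,dr=rays(P,uv);t=((AX+y*FY-o)@FY)/(dr@FY);X=o+dr*t[:,None]-AX;return np.c_[X@FX,X[:,2]]*1000
im,d,P,z=load("w16")
q=lambda L:[(192+x/6-.42,69+y/6-.42) for x,y in L]
L=dict(coil=(508,288),legtip=(172,363),legtop=(440,354),legmid=(345,358),bowend=(165,250),neck=(240,290),arc=(295,262),shoulder=(352,305),bowtop=(430,235))
R=inpl(P,q(L.values()))
for k,r in zip(L,R): print(k,r.round(1))
a=R[2]-R[1];print("leg tilt deg to +x",np.degrees(np.arctan2(a[0],a[1])).round(1))
e1=a/np.linalg.norm(a);e2=np.array([e1[1],-e1[0]])
for k,r in zip(L,R): w=r-R[1];print(k,"along leg from tip",(w@e1).round(1),"perp",(w@e2).round(1))
pe=inpl(P,q([(250,375),(205,370),(295,372)]),.014);print("pin end face centre",pe.round(1))
E
```

```text
coil [13.9 43.4]
legtip [ -2.1 -35.6]
legtop [ 3.5 30.2]
legmid [1.5 9.3]
bowend [ 17.9 -36.6]
neck [ 11.5 -16.4]
arc [16.5 -2.5]
shoulder [10.1 10.9]
bowtop [21.2 27.7]
leg tilt deg to +x 4.9
coil along leg from tip 80.1 perp 9.3
legtip along leg from tip 0.0 perp 0.0
legtop along leg from tip 66.0 perp 0.0
legmid along leg from tip 45.0 perp -0.1
bowend along leg from tip 0.8 perp 20.0
neck along leg from tip 20.3 perp 12.0
arc along leg from tip 34.6 perp 15.8
shoulder along leg from tip 47.4 perp 8.2
bowtop along leg from tip 65.1 perp 17.9
pin end face centre [[-0.7  1.4]
 [-0.7 -9.9]
 [ 0.5 12. ]]
```

```bash
python3 - <<'E'
from h import *
im,d,P,z=load("w15")
q=lambda L:[(177+x/5-.4,79+y/5-.4) for x,y in L]
for n,X in (("end",plane(P,q([(274,300)]),.095)[0]),("cheek",plane(P,q([(434,340)]),.1)[0]),("corners",plane(P,q([(252,20)]),.01)[0])):
    print(n,((X-FC)@FY).round(4))
z0=z["p"];goto(z0+np.array([0,0,.06]),RT)
E
```

```text
end 0.054
cheek 0.0251
corners 0.0631
t [0.162 2.851 0.432] r [ 7.483 -0.018 -0.021]
```

The pin end is at 54.0 mm, against 53.7 before, so it's still home. The arm hangs free, so I'm handing in.

```bash
python3 - <<'E'
from h import *
brief();print(bot.hand_in())
E
```

```text
t 21.22 p [0.5071 0.3221 0.1915] F [ 1.  -0.4 -0.3] gap 0.0265
[[0.997, -0.053, -0.05], [-0.073, -0.706, -0.704], [0.003, 0.706, -0.708]]
[-1.02  1.07  0.35  1.2   0.2   1.51 -2.47]
the job is handed in; nothing more can be done
None
```

I pushed the pin home, put the cotter through the hole with its bow snapped over the pin, let go, and handed in at about 21 s. No verdict is reported.

**What I did**
- **Pin:** I pushed the head with the shut fingers. The drag was about 4 N, then the tool stopped moving and the force rose to about 10 N.
- **Cotter:** I took the grey coil cotter from the middle slot of the rack. The hole leaned about 19° to -x, so I put the leg in at that tilt. I then swung it upright and lowered it until I felt the shoulder, pressing with at most about 10 N.

**What the last checks showed**
- **Leg and bow:** The side view shows the leg right through the hole and the bow round the pin with its neck below. I measured the bow about 0.8 mm off its relaxed line, roughly 0.02 rad.
- **Pin position:** The pin's end is where it was just after the push (54.0 mm against 53.7).
- **Arm:** It is clear and touches nothing.

**What disagreed**
- **Lean after release:** The cotter leaned about 5–7° to +x when I let go.
- **Seat position:** My measurements put cotter_seat between about 1.3 and 3.4 mm from the hole's centre, against the 4 mm limit. The shoulder stop suggests it is closer in, but I did not confirm that.
- **Snap:** I saw no clear 10–15 N peak as the bow went over, so the snap is judged from the pictures.
- **Bystanders:** I did not measure them again at the end. No contact with any was seen or felt.

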